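Gauge a heat-spreader plate in the slot ladder

ROBOT

A 7-joint arm with a two-finger parallel gripper is mounted at the origin on the work surface. World frame = base frame: x ahead of the robot, y to its left, z up, the work surface at z = 0. Lengths are in mm, angles in rad, forces in N, time in s.
With the tool pointing down it reaches from about 425 to 1025 mm from the base axis. Payload 3.6 kg.
Tool frame: the origin (TCP) lies at the very end of the fingers, on their centre line; the grasp point (between the pads) lies 19 mm behind it; x points along the fingers, y is the direction in which the jaws open and shut, and the axes are right-handed (so a half turn about x gives the same grasp; the last joint's range is limited). The gripper opens to 85 mm and grips with 20 to 120 N. Pads are 22 mm wide; open, the fingers measure 114 mm over their backs; the gripper's body (76 mm by 85 mm) begins 54 mm behind the grasp point. The pads swing forward as they close: fully open they stand 13 mm farther back than shut.
Start: joints at [-1.365, 0.591, 0.048, 1.609, -0.033, 0.943, -0.034], TCP at [213.416, 692.88, 231.302] pointing down, gripper open.
Joint ranges: [-2.69, 2.69], [-0.47, 2.24], [-1.27, 1.36], [0.19, 2.51], [-1.53, 4.68], [0.08, 2.07], [-3.09, 3.09]. Speed limits (rad/s): [2.57, 2.57, 3.14, 3.14, 3.14, 3.14, 3.14].

INTERFACE

Orientations are given as a rotation vector (axis times angle).
In Python, from cell import read_state, camera, sign_off, find_in, trace gives the robot as it stands.
- The arm moves only by the tool servo_tool, never from a script. Its argument "steps" is a list that holds one entry, the list of rows, each a list of 7 numbers: the turn, a rotation vector about the tool's x, y, z in rad, then the shift along the tool's x, y, z in cm, then the gripper's target within -1 to 1 (shut at 1, half-way at 0, fully open at -1). A call has 1 to 12 rows; each row shifts and turns the commanded pose from where the row before left it, along the tool's axes as they then stand; what a row does not reach is not made up. A row lasts 1/8 s, in which the tool goes at most 62.5 mm and 10.7 degrees, less where a joint would pass 70% of its speed; a pose out of reach is approached as far as the arm can. A call with a gripper value outside its range is refused whole. The fingers move at their own pace and stop on an object; "force" is the grip in N (left out, the last holds). Time passes only in rows, so rows that do not move let the fingers close. It gives the time, the measured TCP pose, the force and the opening at its end, in the units of the state.
- read_state(): the state, without advancing time (a new reading comes with each control period).
- camera(name): name is "scene" or "top" or "wrist"; returns a dict with "img" (384x512x3 uint8, blue, green, red), "fovy" (degrees; the focal length in pixels is half the picture's height over the tangent of half this angle, whatever the lens; pixels are square), "cx", "cy" (the principal point, pixels), "rvec" (rotation vector, rad) and "tvec" (3), from world to camera coordinates, as OpenCV has them. Camera axes: x right, y down, z forward; pixel columns grow to the right and rows downward; lengths in mm; the calibration is good to about 2 mm. The wrist camera is an equidistant fisheye: a pixel r from the principal point sees the ray r / f radians off the axis. A picture is of the moment at which its call begins. There is no depth.
- sign_off(): hands the job in, once; it reports no verdict.
Trained networks look in a picture, given as the dict that the camera call returned (one of the last four; its "shot" number tells which), for a name from the list of things; names that differ only in an ending like _2 or _b are one class to them, and where a whole thing is asked for, a point or a joint stands for the part that bears it (a point fixed in the world has none). Each returns a list of dicts, best first, with "score" (0 to 1); they miss things now and then, are a little off and sometimes report something else, mostly with a low value. They report only what shows in the picture. A call takes as long as a camera call. They do not tell look-alikes from the thing itself.
- find_in(name, picture): "extent" ([left, top, right, bottom] in pixels, round what is visible of it).
- trace(name, picture): "region" (384x512 bool, what is visible of it) and "extent" ([left, top, right, bottom] in pixels, round what is visible of it).
The state is a dict: "time": time; "qpos": joint angles; "joint_velocities": joint speeds; "tau": joint torques, N m; "tool_pos": TCP position; "orientation": TCP orientation; "force": force on the tool from outside, world axes, zero at the start; "moment": the same for the moment, N m; "gripper_width": finger opening in mm.
Only numpy, scipy, OpenCV 4.12 (cv2) and the standard library are available. Lean on these libraries where they do the work, as an engineer would, in place of code of your own. Each camera call takes 0.05 s, during which the arm holds its last target.

TASK

Lift the aluminium plate with the grip lug out of the black stand and find the narrowest slot of the aluminium slot gauge that takes it without forcing. Leave it there fully home and upright, with its pin end on the side of the gauge's dark screwed-down foot strip, and let go. Leave the other things on the bench where they are.

Things in the scene. Friction and masses are not known exactly. Their poses are not given: they have to be found in the camera images.
- plate: Aluminium plate standing in the stand, about 0.25 kg. Origin on its lower edge, z up, x along it: x -40 to 40, z 0 to 55 mm. Flat reference face at y = -6 mm. Its thickness differs from piece to piece (9.2 to 17.6 mm, not told): the other face is somewhere from y = 3.2 to 11.6 mm. A grip lug stands on top, and a round pin (8 mm thick, 16 mm tall) on top of its -x end.
- plate_lug (a point): Grip lug of the plate: 46 mm long (x), 12 mm thick (y -6 to 6 mm, one face flush with the reference face), z 55 to 102 mm above the plate's lower edge; grip it across y. The point is on its middle plane, 80 mm above the lower edge (x = y = 0 of the plate); axes as the plate's
- plate_pin (a point): top of the round pin at the plate's -x end, at x = -34, y = -1.5, z = 71 mm of the plate
- gauge: Aluminium slot gauge, fixed: block 80 (x) by 206 (y) by 35 mm high, five square-edged rigid slots across it along x, open at top and both ends, 25 mm deep (floor 10 mm above the bench). Slot 1 is narrowest, pitch 40 mm to +y. Origin on the bench under slot 3's -y wall. A dark foot strip 26 mm wide, 6 mm high, three screws, runs along its -x side: the plate's pin end belongs there
- slot1 (a point): slot 1 (10.5 mm wide): top edge of its -y wall, in the middle of its length, 35 mm above the bench. The slot extends from here 10.5 mm to +y of the gauge and 25 mm down. Axes as the gauge's.
- slot2 (a point): slot 2 (13.5 mm wide): the same point of slot 2, its -y wall's top edge
- slot3 (a point): slot 3 (16.5 mm wide): the same point of slot 3, its -y wall's top edge
- slot4 (a point): slot 4 (19.5 mm wide): the same point of slot 4, its -y wall's top edge
- slot5 (a point): slot 5 (22.5 mm wide): the same point of slot 5, its -y wall's top edge
- stand: Black stand, fixed: base 110 x 150 mm, 8 mm thick, two berths with walls to 25 mm above the bench. The plate stands in the -y berth (29 mm wide, centred 40 mm from the middle), its lower edge 8 mm above the bench. Origin: centre of its underside
- spare: plain steel plate without lug, 80 x 10 x 50 mm, standing in the stand's other berth about 90 mm from the plate; leave it. Origin: middle of its lower edge
- flux_bottle: light blue bottle with black cap, 54 mm across, 120 mm tall; leave it. Origin under its centre
- wire_spool: green spool, 64 mm across, 45 mm tall; leave it. Origin under its centre
- tip_pot: open steel pot, 68 mm across, 45 mm tall; leave it. Origin under its centre
- board: green circuit board 100 x 70 mm with parts up to 16 mm tall, lying flat; leave it. Origin under its centre
- driver: screwdriver with orange handle lying on the bench in front of the robot; leave it. Origin near its middle
- pliers: pliers with yellow handles lying on the bench, about 165 mm long; leave them. Origin at their pivot
Mind the look-alikes: they are no part of the job. Several things have the shape of the plate; the one meant has the colours described above.

How it is judged:
By the outcome, as a careful person would: the job done as asked, in the order asked, and still so for the second after the job is handed in, with the robot touching nothing.
It also fails if it takes over 58 s, if anything falls off the work surface, if the arm or the gripper's body presses on something with over 40 N, if the wrist force passes 120 N, or if a joint passes its speed limit or range.

## Working session

There is one attempt and no reset: what is moved stays moved. The work goes in short steps, Python scripts to look and compute and a tool call to move; the robot and the scene stay as the last step left them, time stands still between calls to the robot, and variables do not carry over. Pictures are saved under pics/ and viewed, and the job is handed in when it is done.

Besides the shell and the picture viewer there is one more tool, called after ">>>" as name([rows], argument=value, ...), one row to a line, values as JSON. servo_tool: Moves the arm, as the interface text tells. Its arguments: {"type":"object","properties":{"steps":{"type":"array"},"force":{"type":"number"}},"required":["steps"]}

```bash
ls; mkdir -p pics
cat > h.py <<'E'
import numpy as np, cv2
from cell import read_state, camera, sign_off, find_in, trace
from scipy.spatial.transform import Rotation as R
def f(c): return 192/np.tan(np.radians(c["fovy"])/2)
def proj(c,P):
    P=np.atleast_2d(P).astype(float); X=R.from_rotvec(np.ravel(c["rvec"])).apply(P)+np.ravel(c["tvec"])
    return np.c_[f(c)*X[:,0]/X[:,2]+c["cx"], f(c)*X[:,1]/X[:,2]+c["cy"]]
def ray(c,uv):
    Rm=R.from_rotvec(np.ravel(c["rvec"])); o=-Rm.inv().apply(np.ravel(c["tvec"]))
    d=np.array([(uv[0]-c["cx"])/f(c),(uv[1]-c["cy"])/f(c),1.]); return o,Rm.inv().apply(d)
def atz(c,uv,z):
    o,d=ray(c,uv); return o+d*(z-o[2])/d[2]
def projw(c,P):
    P=np.atleast_2d(P).astype(float); X=R.from_rotvec(np.ravel(c["rvec"])).apply(P)+np.ravel(c["tvec"])
    r=np.hypot(X[:,0],X[:,1]); th=np.arctan2(r,X[:,2]); k=f(c)*th/np.maximum(r,1e-9)
    return np.c_[k*X[:,0]+c["cx"],k*X[:,1]+c["cy"]]
def big(img,name,box=None,s=1):
    if box: img=img[box[1]:box[3],box[0]:box[2]]
    cv2.imwrite("pics/"+name,cv2.resize(img,None,fx=s,fy=s,interpolation=cv2.INTER_CUBIC))
E
python3 - <<'E'
from h import *
s=read_state(); print({k:np.round(v,3) for k,v in s.items()})
for n in ["scene","top","wrist"]:
    c=camera(n); big(c["img"],n+"1.png",None,1.5)
    print(n,c["fovy"],c["cx"],c["cy"],np.ravel(c["rvec"]),np.ravel(c["tvec"]))
    for t in ["plate","gauge","stand","plate_lug","plate_pin","spare"]:
        print(t,[(np.round(d["extent"]).tolist(),round(d["score"],2)) for d in find_in(t,c)][:4])
E
```

```text
pics
{'time': np.float64(0.0), 'qpos': array([-1.365,  0.592,  0.048,  1.61 , -0.033,  0.943, -0.034]), 'joint_velocities': array([0.001, 0.002, 0.001, 0.001, 0.001, 0.   , 0.001]), 'tau': array([-0.0000e+00, -5.4871e+01,  1.5460e+00, -1.9812e+01,  9.0000e-03,
        9.0000e-03, -0.0000e+00]), 'tool_pos': array([213.168, 692.058, 230.126]), 'orientation': array([ 0.233,  1.558, -0.236]), 'force': array([0.76 , 0.26 , 0.057]), 'moment': array([ 0.041,  0.006, -0.009]), 'gripper_width': np.float64(85.317)}
scene 48.864943366556965 251.80465701823132 190.026438076308 [ 2.0988697   0.55396353 -0.29589221] [-491.81923829  -93.32142001 1364.26794139]
plate [([335.0, 140.0, 358.0, 171.0], 0.98), ([286.0, 127.0, 302.0, 153.0], 0.83), ([284.0, 147.0, 307.0, 184.0], 0.7), ([328.0, 200.0, 354.0, 229.0], 0.63)]
gauge [([173.0, 194.0, 245.0, 264.0], 0.63)]
stand [([252.0, 161.0, 313.0, 195.0], 0.82)]
plate_lug [([282.0, 148.0, 305.0, 183.0], 0.92), ([223.0, 131.0, 237.0, 170.0], 0.89), ([287.0, 124.0, 307.0, 153.0], 0.74), ([319.0, 162.0, 346.0, 198.0], 0.7)]
plate_pin [([222.0, 130.0, 241.0, 16
[... 713 characters left out ...]
0], 0.5)]
plate_pin [([120.0, 200.0, 142.0, 229.0], 0.7), ([173.0, 255.0, 190.0, 279.0], 0.68), ([124.0, 143.0, 147.0, 157.0], 0.58), ([173.0, 140.0, 200.0, 163.0], 0.54)]
spare [([165.0, 215.0, 194.0, 225.0], 0.42)]
wrist 65.70646984690485 258.45292896385956 185.88280527407247 [-2.32788562 -1.71815264 -0.25538456] [-724.73245016  -37.41912733  379.69919645]
plate [([15.0, 291.0, 51.0, 341.0], 0.91), ([132.0, 361.0, 140.0, 367.0], 0.64), ([0.0, 291.0, 23.0, 328.0], 0.33)]
gauge [([0.0, 333.0, 20.0, 374.0], 0.8)]
stand [([93.0, 350.0, 115.0, 384.0], 0.61)]
plate_lug [([16.0, 294.0, 51.0, 342.0], 0.86), ([126.0, 353.0, 141.0, 367.0], 0.4)]
plate_pin [([18.0, 291.0, 49.0, 343.0], 0.6)]
spare []
```

View pics/scene1.png

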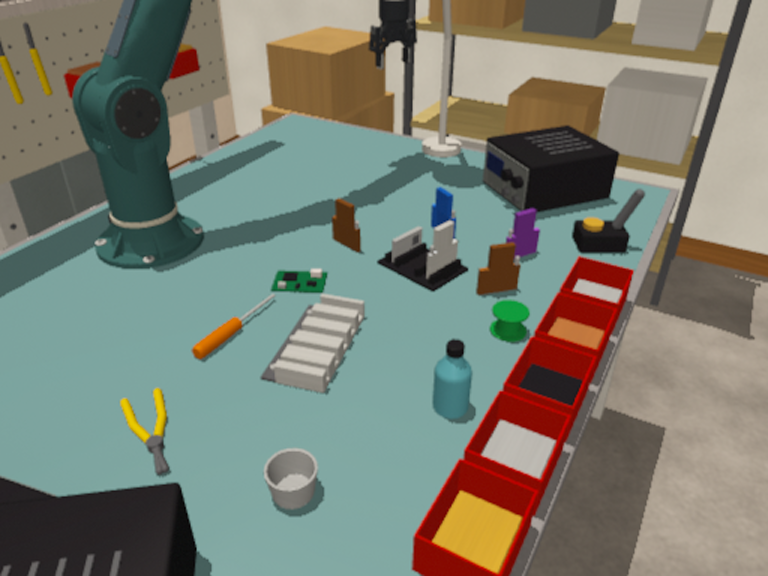

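View pics/top1.png

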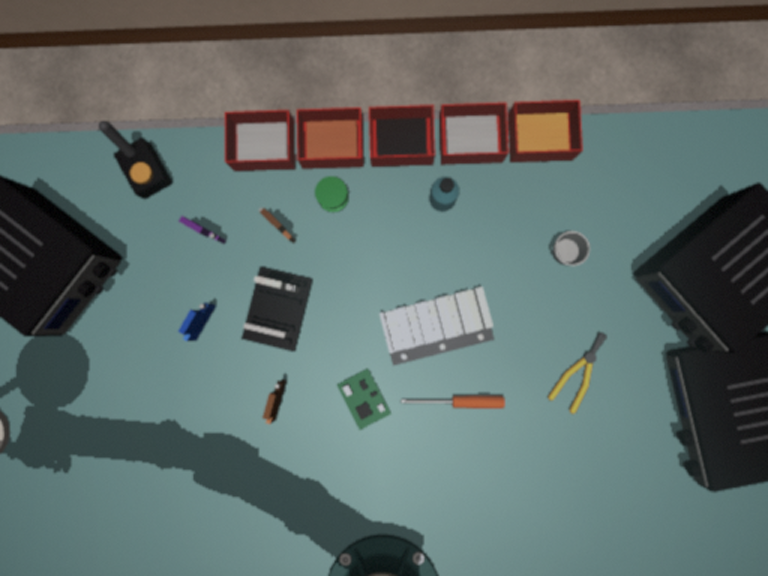

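View pics/wrist1.png

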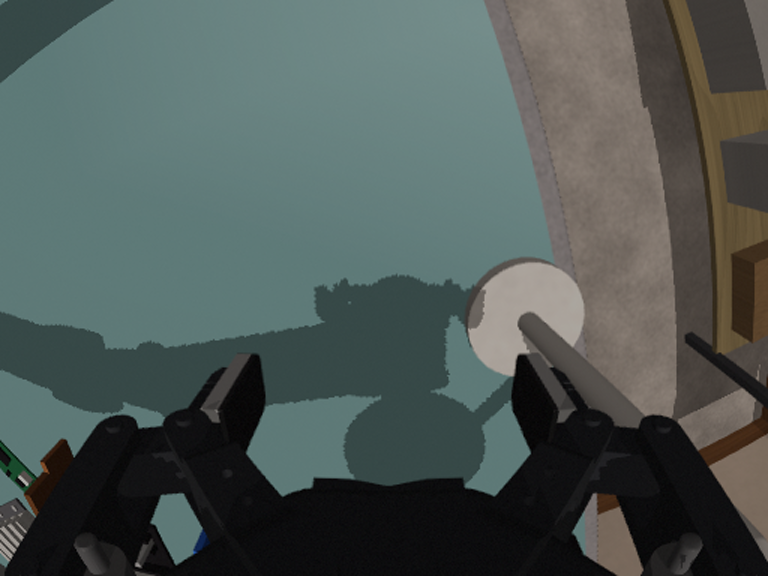

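Several things share the plate's shape. In scene1, at display pixels, these are brown (346,225), blue (443,210), purple (525,232), brown (497,268), and a light-grey aluminium one standing in the black stand (440,250). The one in the stand fits the description: aluminium colour, lug and black stand. I'll confirm it with crops.

Run:
```python
from h import *
c=camera("scene"); a=c["img"][110:290,165:365]
big(a,"sc2.png",None,4)
c=camera("top"); big(c["img"],"top2.png",(150,170,340,250),4.2)
for u,v in [(183,189),(177,221)]: print(atz(c,(u,v),50))
```

```text
[599.06064261 190.1232364   50.        ]
[507.58838765 208.44328656  50.        ]
```

View pics/sc2.png

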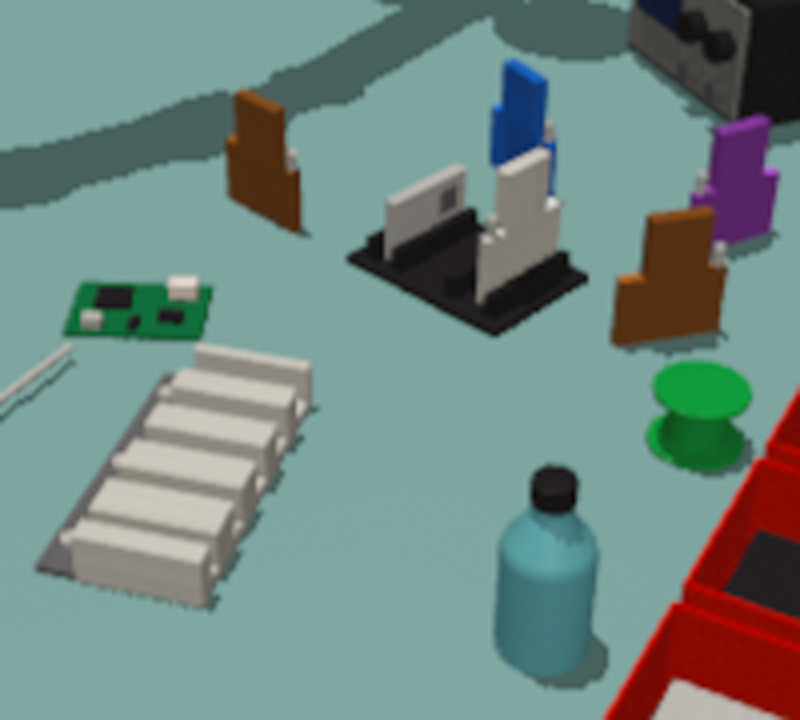

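View pics/top2.png

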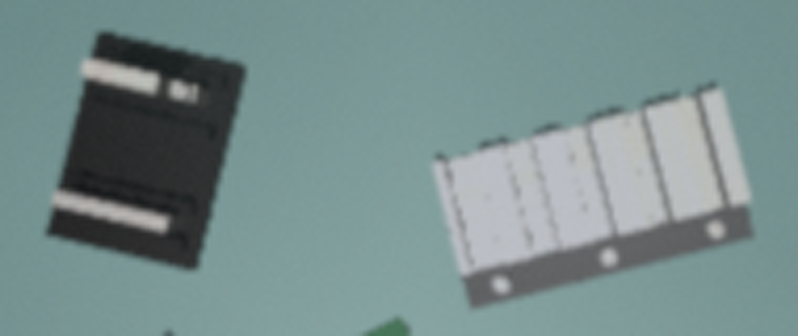

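The crops confirm it. The aluminium piece with a lug stands in the black stand at crop (520,225); the steel spare without a lug is at (425,210). The gauge's dark foot strip is on the robot side. Next I'll estimate coarse poses and then get a close wrist view.

Run:
```python
from h import *
s=read_state(); M=R.from_rotvec(s["orientation"]).as_matrix(); print("tool axes cols\n",M.round(3))
c=camera("top")
g=lambda p,z: atz(c,(p[0]/4.2+150-0.4,p[1]/4.2+170-0.4),z)
print("stand"); 
S=[g(p,8) for p in [(97,32),(245,66),(198,268),(47,235)]]; print(np.round(S,1)); print(np.mean(S,0)); 
print([np.degrees(np.arctan2(*(S[j]-S[i])[[1,0]])) for i,j in [(0,1),(3,2),(3,0),(2,1)]])
print("gauge")
G=[g(p,35) for p in [(433,158),(722,85),(750,203),(462,275)]]; print(np.round(G,1)); print(np.mean(G,0))
print([np.degrees(np.arctan2(*(G[j]-G[i])[[1,0]])) for i,j in [(1,0),(2,3),(3,0),(2,1)]],[np.linalg.norm(G[j]-G[i]) for i,j in [(1,0),(2,3),(3,0),(2,1)]])
# lug top z=110
L=[g(p,110) for p in [(82,60),(158,77),(155,94),(80,79)]]; print("lug",np.round(L,1),np.mean(L,0))
# wrist cam pose in tool frame
w=camera("wrist"); Rw=R.from_rotvec(np.ravel(w["rvec"])).as_matrix(); o=-Rw.T@np.ravel(w["tvec"])
print("cam in tool", M.T@(o-s["tool_pos"]), "\naxes", (M.T@Rw.T).round(3))
```

```text
tool axes cols
 [[ 0.     0.294  0.956]
 [-0.     0.956 -0.294]
 [-1.    -0.     0.   ]]
stand
[[638.8 229.7   8. ]
 [611.5 124.1   8. ]
 [469.3 159.6   8. ]
 [495.2 266.7   8. ]]
[553.69375218 195.02462586   8.        ]
[np.float64(-104.4737494225655), np.float64(-103.57907114183827), np.float64(-14.441738382667602), np.float64(-14.056636241712882)]
gauge
[[ 541.8   -9.    35. ]
 [ 586.9 -209.4   35. ]
 [ 505.4 -225.5   35. ]
 [ 461.1  -26.9   35. ]]
[ 523.82108557 -117.69264718   35.        ]
[np.float64(102.68022857562715), np.float64(102.56476383716313), np.float64(12.511174736630231), np.float64(11.127556500007755)] [np.float64(205.48790485361192), np.float64(203.48021045971166), np.float64(82.67334642054793), np.float64(83.11356384439011)]
lug [[609.2 215.2 110. ]
 [596.8 165.8 110. ]
 [585.8 167.9 110. ]
 [596.9 216.6 110. ]] [597.16835616 191.38364914 110.        ]
cam in tool [-142.8815395    -0.27465815  -74.3599838 ] 
axes [[ 0.    -0.291  0.957]
 [ 1.    -0.    -0.   ]
 [ 0.     0.957  0.291]]
```

```bash
cat >> h.py <<'E'
def yawM(deg):  # tool down, tool y at yaw deg
    a=np.radians(deg); y=np.array([np.cos(a),np.sin(a),0]); x=np.array([0,0,-1.]); return np.c_[x,y,np.cross(x,y)]
def pose(): 
    s=read_state(); return s["tool_pos"],R.from_rotvec(s["orientation"]).as_matrix()
def plan(p,deg,n,g=-1,turnfirst=True):
    p0,M0=pose(); p=np.array(p,float); rv=R.from_matrix(M0.T@yawM(deg)).as_rotvec()
    # world straight line, constant turn
    rows=[];M=M0.copy();P=p0.copy()
    for i in range(n):
        Mn=M@R.from_rotvec(np.round(rv/n,3)).as_matrix()
        d=((p-P)/(n-i)); t=(Mn if turnfirst else M).T@d/10
        t=np.round(t,2); P=P+(Mn if turnfirst else M)@t*10; M=Mn
        rows.append([*np.round(rv/n,3).tolist(),*t.tolist(),g])
    print("from",p0.round(1),"step mm",np.linalg.norm(d).round(1),"deg",np.degrees(np.linalg.norm(rv)/n).round(2),"dtot",(p-p0).round(1)); 
    print("[["+",\n".join("["+",".join(f"{v+0:g}" for v in r)+"]" for r in rows)+"]]")
E
python3 - <<'E'
from h import *
plan((597,191,180),-14.2,12)
E
```

```text
from [213.4 692.9 231.3] step mm 52.8 deg 7.26 dtot [ 383.6 -501.9  -51.3]
[[[0.127,0,0,0.43,-2.49,4.64,-1],
[0.127,0,0,0.43,-1.88,4.92,-1],
[0.127,0,0,0.43,-1.24,5.11,-1],
[0.127,0,0,0.43,-0.59,5.23,-1],
[0.127,0,0,0.43,0.08,5.26,-1],
[0.127,0,0,0.43,0.75,5.21,-1],
[0.127,0,0,0.43,1.4,5.07,-1],
[0.127,0,0,0.42,2.03,4.86,-1],
[0.127,0,0,0.43,2.63,4.56,-1],
[0.127,0,0,0.42,3.19,4.19,-1],
[0.127,0,0,0.43,3.7,3.75,-1],
[0.127,0,0,0.42,4.14,3.25,-1]]]
```

>>> servo_tool([
  [[0.127, 0, 0, 0.43, -2.49, 4.64, -1], [0.127, 0, 0, 0.43, -1.88, 4.92, -1], [0.127, 0, 0, 0.43, -1.24, 5.11, -1], [0.127, 0, 0, 0.43, -0.59, 5.23, -1], [0.127, 0, 0, 0.43, 0.08, 5.26, -1], [0.127, 0, 0, 0.43, 0.75, 5.21, -1], [0.127, 0, 0, 0.43, 1.4, 5.07, -1], [0.127, 0, 0, 0.42, 2.03, 4.86, -1], [0.127, 0, 0, 0.43, 2.63, 4.56, -1], [0.127, 0, 0, 0.42, 3.19, 4.19, -1], [0.127, 0, 0, 0.43, 3.7, 3.75, -1], [0.127, 0, 0, 0.42, 4.14, 3.25, -1]],
])

```text
time: 2.75
tool_pos: [658.7, 242.8, 180.1]
orientation: [1.396, 1.077, -1.394]
force: [-0.4, 1.3, 0.3]
gripper_width: 85.5
```

```bash
sed -i 's/turnfirst=True/turnfirst=False/' h.py
python3 - <<'E'
from h import *
w=camera("wrist"); s=read_state(); print(s["tool_pos"],s["qpos"].round(2),s["time"]); big(w["img"],"w3.png",None,1.5)
p,M=pose(); print(M.round(3))
plan((597,191,150),-14.2,2)
E
```

```text
[664.68392301 233.26140342 180.34048495] [-0.7   0.66  0.45  1.71 -0.35  0.85 -0.36] 2.8
[[ 0.007  0.964 -0.265]
 [-0.007 -0.265 -0.964]
 [-1.     0.009  0.004]]
from [664.7 233.3 180.3] step mm 42.6 deg 0.64 dtot [-67.7 -42.3 -30.3]
[[[-0.01,0.002,-0.004,1.51,-2.72,2.93,-1],
[-0.01,0.002,-0.004,1.51,-2.74,2.9,-1]]]
```

View pics/w3.png

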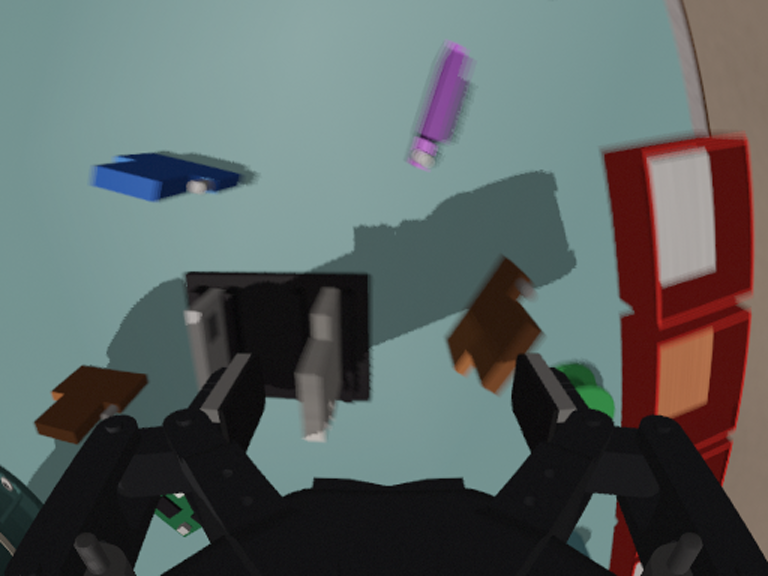

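The picture shows the plate in the stand at about (315,360) with the arm still moving, since it lags the command. I'll settle before planning.

>>> servo_tool([
  [[0, 0, 0, 0, 0, 0, -1], [0, 0, 0, 0, 0, 0, -1]],
])

```text
time: 3.05
tool_pos: [656.6, 245.3, 179.7]
orientation: [1.391, 1.082, -1.391]
force: [-0.2, 0.2, 0.7]
gripper_width: 85.3
```

Run:
```python
from h import *
s=read_state(); print(s["tool_pos"],s["time"],s["joint_velocities"].round(3))
plan((597,191,150),-14.2,2)
```

```text
[656.55820815 245.31903015 179.73985769] 3.05 [-0.017 -0.004 -0.012  0.003  0.002 -0.     0.   ]
from [656.6 245.3 179.7] step mm 43.0 deg 0.07 dtot [-59.6 -54.3 -29.7]
[[[-0.001,0,0.001,1.49,-2.21,3.37,-1],
[-0.001,0,0.001,1.48,-2.22,3.37,-1]]]
```

>>> servo_tool([
  [[0, 0, 0, 1.5, -2.2, 3.37, -1], [0, 0, 0, 1.5, -2.2, 3.37, -1], [0, 0, 0, 0, 0, 0, -1], [0, 0, 0, 0, 0, 0, -1]],
])

```text
time: 3.55
tool_pos: [598.0, 191.6, 150.5]
orientation: [1.392, 1.082, -1.389]
force: [0.7, 0.0, 0.4]
gripper_width: 85.1
```

Run:
```python
from h import *
w=camera("wrist"); s=read_state(); print(s["tool_pos"],s["time"],s["joint_velocities"].round(3)); big(w["img"],"w4.png",None,1.5); big(w["img"],"w4b.png",(160,130,360,300),4)
np.save("w4.npy",w,allow_pickle=True)
p,M=pose(); print(M.round(3)); print(np.ravel(w["rvec"]),np.ravel(w["tvec"]))
# predicted model
a=np.radians(75.8); X=np.array([np.cos(a),np.sin(a),0]);Y=np.array([-np.sin(a),np.cos(a),0]);O=np.array([595,189,8.])
for q in [(-23,-6,102),(23,-6,102),(23,6,102),(-23,6,102),(40,-6,55),(40,6,55)]: print(q,projw(w,O+q[0]*X+q[1]*Y+[0,0,q[2]]).round(1))
```

```text
[598.74825072 191.79700219 150.64518432] 3.6 [ 0.002  0.005  0.003 -0.013  0.002  0.     0.001]
[[ 0.002  0.969 -0.246]
 [ 0.002 -0.246 -0.969]
 [-1.     0.001 -0.002]]
[-2.82712621  0.35451459  0.05340014] [-531.96737258  304.5310336   399.25849433]
(-23, -6, 102) [[264.  246.9]]
(23, -6, 102) [[264.4 183.7]]
(23, 6, 102) [[245.7 183.7]]
(-23, 6, 102) [[246.8 246.9]]
(40, -6, 55) [[263.3 145.9]]
(40, 6, 55) [[248.  145.9]]
```

View pics/w4.png

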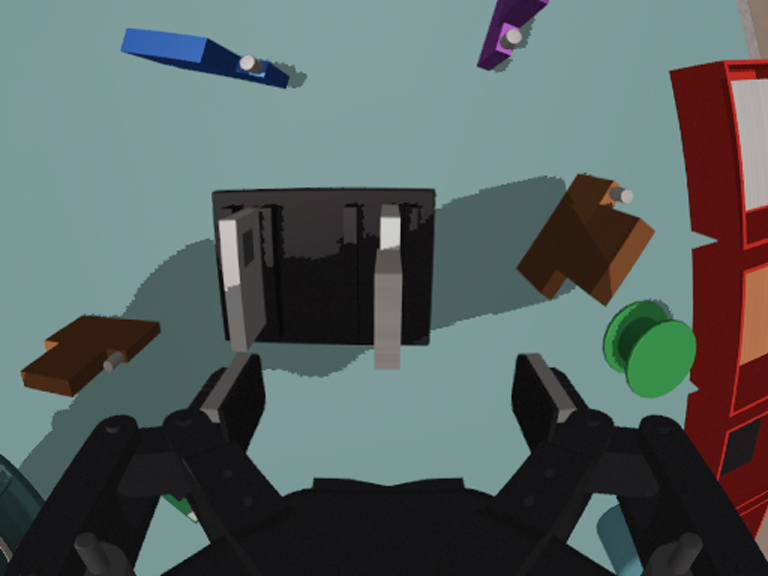

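View pics/w4b.png

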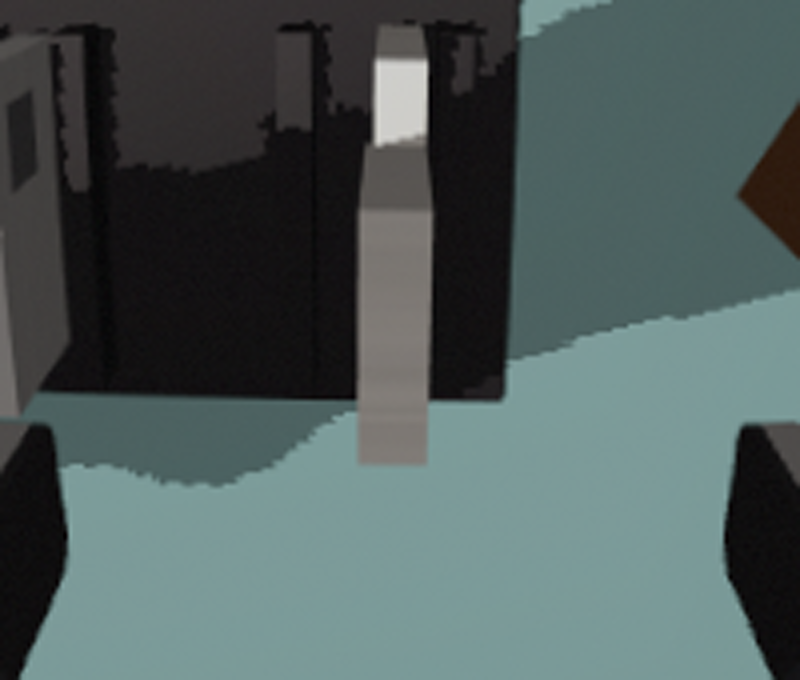

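The wrist view shows the plate with its lug at display (388,310). Its pinless +x end faces the camera, so the pin end is on the far side. The shoulder measures about 13 px wide and the lug 18.7 px. Going down on the lug.

>>> servo_tool([
  [[0.017, 0, 0, 2.5, -0.05, 0.3, -0.5], [0, 0, 0, 2.8, 0, 0, -0.4], [0, 0, 0, 2.85, 0, 0, -0.3], [0, 0, 0, 0, 0, 0, -0.3], [0, 0, 0, 0, 0, 0, -0.3]],
], force=50)

```text
time: 4.22
tool_pos: [598.1, 187.5, 69.5]
orientation: [1.406, 1.07, -1.402]
force: [-0.1, -0.7, 0.1]
gripper_width: 55.4
```

Run:
```python
from h import *
w=camera("wrist"); s=read_state(); print(s["tool_pos"],s["time"],s["gripper_width"],s["force"].round(1)); big(w["img"],"w5.png",(128,60,388,300),3)
np.save("w5.npy",w,allow_pickle=True)
p,M=pose(); print(M.round(3))
```

```text
[598.2975744  187.37523314  69.83849652] 4.275 55.84114808945526 [-0.2  0.   0.6]
[[ 0.003  0.964 -0.265]
 [ 0.001 -0.265 -0.964]
 [-1.     0.002 -0.002]]
```

View pics/w5.png

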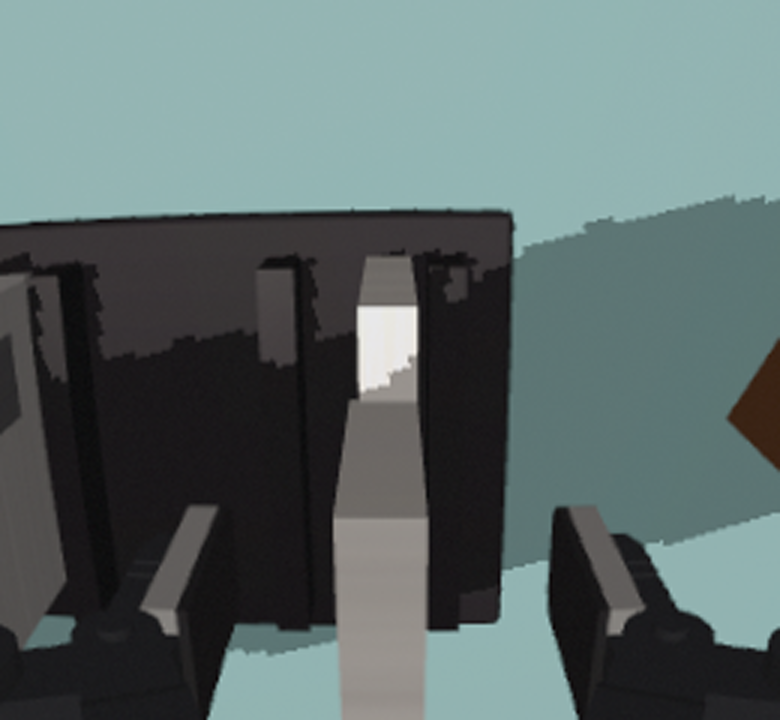

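```bash
cat > meas.py <<'E'
from h import *
import sys
w=np.load("w5.npy",allow_pickle=True).item()
g=w["img"].astype(float).mean(2)
def edges(row,l,r):
    p=cv2.GaussianBlur(g,(1,3),0)[row]
    out=[]
    for a,b in ((l-5,l+6),(r-5,r+6)):
        seg=p[a:b]; lo,hi=(seg[:2].mean(),seg[-2:].mean()); m=(lo+hi)/2
        i=[k for k in range(len(seg)-1) if (seg[k]-m)*(seg[k+1]-m)<=0][0]
        out.append(a+i+(m-seg[i])/(seg[i+1]-seg[i]))
    return out
for row in range(158,236,3):
    l,r=(247,267) if row<194 else (244,267) if row<200 else (241,269)
    try:
        e=edges(row,l,r); print(row,np.round(e,2),round(e[1]-e[0],2), g[row,e[0].__int__()-3:e[0].__int__()+4].astype(int))
    except Exception as x: print(row,x)
E
python3 meas.py
```

```text
158 [247.43 266.42] 18.99 [ 55  54  54  62 105 106 105]
161 [246.73 266.66] 19.94 [ 54  54  54  55  88 106 105]
164 [246.58 266.73] 20.15 [ 54  55  54  64 200 230 231]
167 [246.57 266.72] 20.15 [ 54  54  54  67 201 230 230]
170 [246.59 266.72] 20.13 [ 53  39  40  58 197 229 230]
173 [246.73 266.73] 20.0 [ 25  24  25  39 155 229 229]
176 [246.76 266.7 ] 19.95 [ 24  25  24  41 156 229 229]
179 [246.76 266.29] 19.53 [ 25  26  25  43 155 228 228]
182 [246.75 266.42] 19.67 [ 24  23  23  41 155 227 228]
185 [246.75 266.68] 19.92 [ 23  24  24  42 155 227 227]
188 [247.07 266.67] 19.6 [ 26  23  31 108 227 227 231]
191 [247.17 266.68] 19.51 [ 24  24  26  65 146 146 146]
194 [243.9  266.72] 22.82 [ 22  24  25  27  79 102 104]
197 [243.45 267.08] 23.63 [ 24  23  25  30 104 103 103]
200 [243.04 267.37] 24.33 [ 23  23  26  61 103 103 103]
203 [242.54 267.51] 24.97 [ 24  22  23  26  97 104 103]
206 [242.29 267.82] 25.53 [ 23  24  24  45 103 104 104]
209 [241.64 268.23] 26.59 [ 23  25  22  23  84 103 103]
212 [241.41 268.43] 27.03 [ 23  23  23  40 104 104 104]
215 [240.77 268.57] 27.81 [ 25  21  24  24  80 104 105]
218 [240.49 268.95] 28.47 [ 22  24  23  23 103 103 104]
221 [240.05 269.18] 29.13 [ 23  24  24  61 103 104 105]
224 [239.57 269.42] 29.85 [ 23  24  23  22  99 104 104]
227 [239.3  269.62] 30.32 [ 24  24  23  43 102 104 104]
230 [238.65 269.86] 31.21 [ 22  24  24  24  82 103 105]
233 [238.54 270.3 ] 31.76 [ 24  24  24  24 136 144 144]
```

```bash
cat > fit.py <<'E'
from h import *
from scipy.optimize import least_squares
import meas
w=meas.w
Lr=[];Rr=[]
for row in range(163,233):
    if 190<=row<=196: continue
    l,r=(247,267) if row<194 else (241,269)
    try: e=meas.edges(row,l,r)
    except Exception: continue
    Lr.append((row,e[0])); Rr.append((row,e[1]))
Lr=np.array(Lr);Rr=np.array(Rr)
Rw=R.from_rotvec(np.ravel(w["rvec"])).as_matrix()
def line(w,A,B,rows):
    pts=projw(w,A+(B-A)*np.linspace(-.1,1.1,60)[:,None]); o=np.argsort(pts[:,1]); return np.interp(rows,pts[o,1],pts[o,0])
def model(p,full=False):
    x,y,yaw,t,dz,roll=p; a=np.radians(yaw); X=np.array([np.cos(a),np.sin(a),0]);Y=np.array([-np.sin(a),np.cos(a),0]);O=np.array([x,y,8+dz]);Z=np.array([0,0,1.])
    Y=Y+roll*Z; Z=Z-roll*Y
    P=lambda q:O+q[0]*X+q[1]*Y+q[2]*Z
    res=[]
    s=Lr[:,0]<194; rr=Lr[s,0]; res+=list(line(w,P((23,-6+t,55)),P((40,-6+t,55)),rr)-Lr[s,1]); res+=list(line(w,P((23,-6,55)),P((40,-6,55)),rr)-Rr[s,1])
    s=~s; rr=Lr[s,0]; res+=list(line(w,P((23,6,55)),P((23,6,102)),rr)-Lr[s,1]); res+=list(line(w,P((23,-6,55)),P((23,-6,102)),rr)-Rr[s,1])
    c1=projw(w,P((40,0,55)))[0,1]-162; c2=projw(w,P((23,0,55)))[0,1]-193.5; c3=projw(w,P((23,0,102)))[0,1]-232.3
    if full: print("corner row resid",c1,c2,c3)
    return np.array(res+[c1*2,c2*2,c3*2, dz*1, roll*20])
r=least_squares(model,[597.5,189,74.8,10,0,0],loss="soft_l1",f_scale=.3); print(r.x.round(3),np.sqrt((r.fun**2).mean())); model(r.x,True)
J=r.jac; print("sd",np.sqrt(np.diag(np.linalg.inv(J.T@J)))*.2)
for t in (9.2,10.3,12):
    q=least_squares(lambda p:model(np.r_[p[:3],t,p[3:]]),np.delete(r.x,3),loss="soft_l1",f_scale=.3); print(t,q.cost,q.x.round(3))
E
python3 fit.py | tail -6
```

```text
[5.96897e+02 1.89456e+02 7.50040e+01 1.03640e+01 3.50000e-01 1.00000e-03] 0.11312856785298486
corner row resid -0.08275474279028572 -0.0777606533232813 0.0038424301366717373
sd [0.11006949 0.0661941  0.14422059 0.03035231 0.16524113 0.00078037]
9.2 13.16456040686221 [598.441 189.646  78.484   2.188   0.   ]
10.3 0.8050451360138975 [5.96923e+02 1.89494e+02 7.51120e+01 4.75000e-01 1.00000e-03]
12 21.6259540265832 [ 5.96094e+02  1.89415e+02  7.26340e+01 -6.67000e-01 -1.00000e-03]
```

Fit gives a plate thickness of about 10.36 mm, which is very close to slot 1 (10.5 mm). I'll use the gripper as a caliper: close on the lug (12 mm known), then on the plate body, and compare the two readings.

>>> servo_tool([
  [[-0.006, 0, 0, 0, -0.18, -0.17, 0.2], [0, 0, 0, 0, 0, 0, 1], [0, 0, 0, 0, 0, 0, 1], [0, 0, 0, 0, 0, 0, 1], [0, 0, 0, 0, 0, 0, 1], [0, 0, 0, 0, 0, 0, 1]],
], force=40)

```text
time: 5.03
tool_pos: [596.4, 188.9, 69.2]
orientation: [1.402, 1.073, -1.399]
force: [-0.1, -0.3, 5.2]
gripper_width: 11.5
```

Run:
```python
from h import *
v=[]
for i in range(4):
    s=read_state(); v.append(s["gripper_width"]); w=camera("wrist")
s=read_state(); v.append(s["gripper_width"])
print(np.round(v,2),s["tool_pos"],s["force"].round(1),s["time"]); p,M=pose(); print(M.round(3))
big(w["img"],"w6.png",(128,60,388,300),3); np.save("w6.npy",w,allow_pickle=True)
```

```text
[11.5  11.35 11.57 11.45 11.63] [596.40678334 188.90191982  69.22247063] [ 0.8 -0.1  5. ] 5.225
[[ 0.002  0.966 -0.26 ]
 [ 0.001 -0.26  -0.966]
 [-1.     0.001 -0.001]]
```

View pics/w6.png

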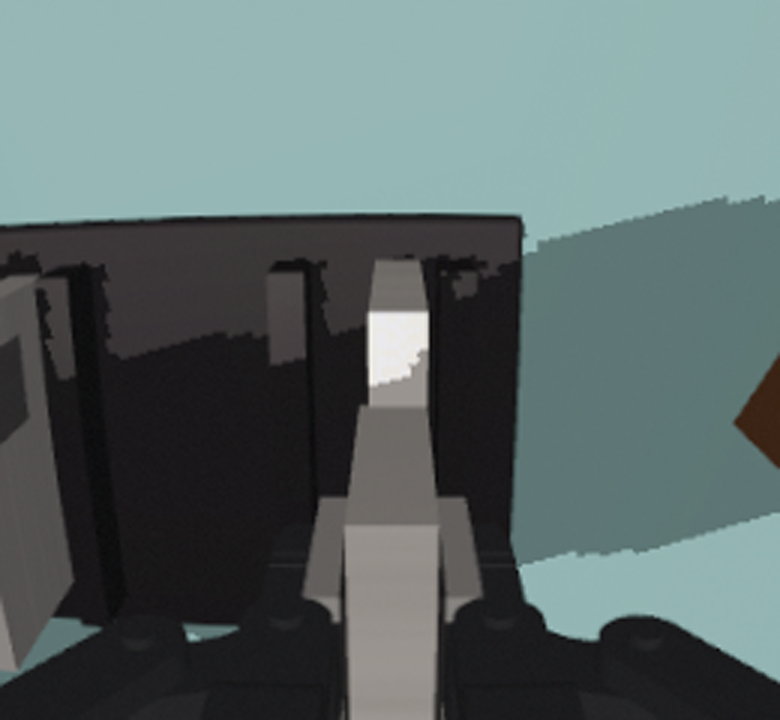

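>>> servo_tool([
  [[0, 0, 0, 0, 0, 0, 0], [0, 0, 0, 0, 0, 0, 0], [0, 0, 0, 0, 0, -1.8, 0], [0, 0, 0, 0, 0, -1.9, 0], [0, 0, 0, 1.2, 0, 0, 0.2], [0, 0, 0, 1.2, 0, 0, 0.4], [0, 0, 0, 0, 0, 0, 0.5], [0, 0, 0, 0, 0, 0, 1], [0, 0, 0, 0, 0, 0, 1], [0, 0, 0, 0, 0, 0, 1]],
], force=40)

```text
time: 6.48
tool_pos: [605.0, 224.3, 44.6]
orientation: [1.4, 1.073, -1.401]
force: [-0.1, 0.3, -1.3]
gripper_width: 8.9
```

Run:
```python
from h import *
v=[]
for i in range(4):
    s=read_state(); v.append(s["gripper_width"]); w=camera("wrist")
s=read_state(); v.append(s["gripper_width"])
print(np.round(v,2),s["tool_pos"],s["force"].round(1),s["time"]); p,M=pose(); print(M.round(3))
big(w["img"],"w7.png",(128,60,388,300),3); np.save("w7.npy",w,allow_pickle=True)
```

```text
[8.88 8.96 8.69 8.88 9.1 ] [605.09680443 224.47152444  44.54974972] [ 0.1 -0.6 -2.4] 6.675
[[-0.     0.966 -0.26 ]
 [ 0.    -0.26  -0.966]
 [-1.    -0.    -0.   ]]
```

View pics/w7.png

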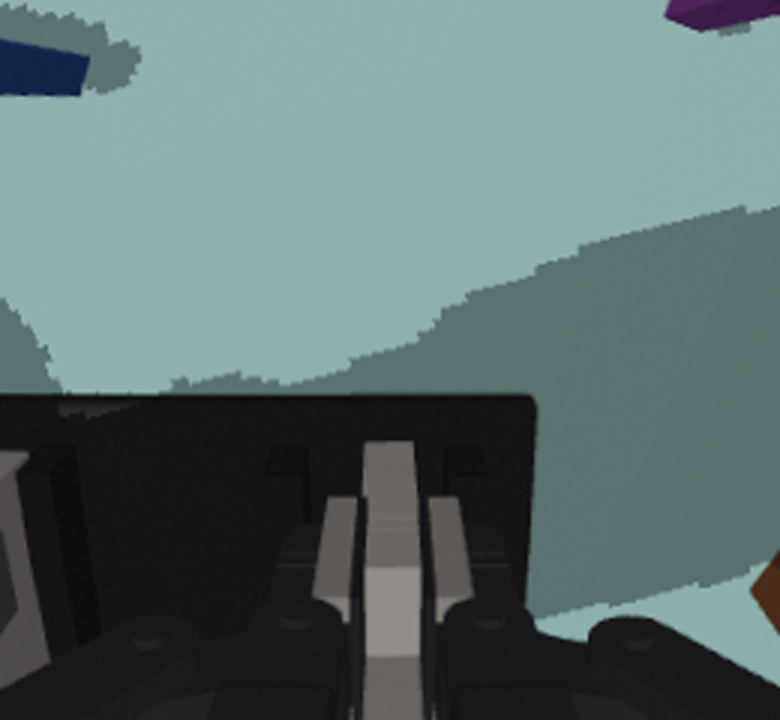

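Run:
```python
from h import *
w=np.load("w7.npy",allow_pickle=True).item(); g=w["img"].astype(float).mean(2)
a=np.radians(75); X=np.array([np.cos(a),np.sin(a),0]);Y=np.array([-np.sin(a),np.cos(a),0]);O=np.array([596.4,188.9,8.])+1.0*X*0
for q in [(40,0,0),(40,0,17),(40,0,55),(23,0,55),(23,0,102)]:
    A=projw(w,O+q[0]*X+(-5)*Y+[0,0,q[2]])[0];B=projw(w,O+q[0]*X+5*Y+[0,0,q[2]])[0]; print(q,A.round(1),B.round(1),"px per 10mm",np.linalg.norm(A-B).round(2))
for r in (212,220,230,240,246,250,254,260,266,272,276,280,284,290): print(r,g[r,240:276].astype(int).tolist())
```

```text
(40, 0, 0) [267.7 209.5] [252.3 209.5] px per 10mm 15.43
(40, 0, 17) [268.5 219.9] [251.7 220. ] px per 10mm 16.81
(40, 0, 55) [270.8 251.5] [249.9 251.5] px per 10mm 20.93
(23, 0, 55) [270.3 280.4] [250.4 280.4] px per 10mm 19.85
(23, 0, 102) [274.2 349.7] [247.5 349.8] px per 10mm 26.72
212 [23, 21, 21, 21, 22, 21, 20, 21, 23, 81, 100, 100, 100, 100, 100, 100, 100, 101, 100, 100, 100, 101, 100, 100, 101, 97, 21, 23, 20, 22, 21, 23, 21, 20, 22, 19]
220 [21, 22, 23, 21, 21, 20, 20, 22, 39, 101, 100, 101, 101, 101, 101, 101, 101, 101, 101, 101, 100, 100, 100, 101, 101, 100, 79, 22, 22, 22, 22, 20, 21, 21, 21, 19]
230 [90, 89, 89, 90, 89, 89, 74, 25, 21, 22, 60, 100, 100, 100, 100, 100, 100, 100, 101, 100, 101, 101, 100, 101, 100, 100, 98, 58, 21, 21, 35, 76, 90, 89, 90, 89]
240 [89, 90, 89, 90, 90, 75, 31, 23, 21, 19, 100, 101, 101, 101, 100, 102, 101, 101, 101, 102, 102, 102, 101, 101, 102, 101, 101, 95, 19, 19, 23, 38, 77, 89, 89, 89]
246 [89, 90, 90, 89, 90, 51, 25, 23, 21, 38, 98, 101, 101, 101, 100, 100, 101, 101, 101, 101, 100, 100, 101, 101, 101, 101, 101, 95, 46, 22, 22, 26, 5
[... 772 characters left out ...]
140, 139, 140, 140, 140, 140, 140, 140, 140, 140, 124, 43, 25, 32, 31, 31, 27, 23, 22]
276 [25, 24, 21, 23, 26, 32, 33, 33, 26, 47, 129, 140, 140, 139, 140, 140, 140, 140, 140, 140, 140, 140, 140, 140, 140, 140, 140, 123, 42, 25, 32, 32, 32, 24, 23, 22]
280 [23, 23, 23, 22, 27, 31, 33, 31, 24, 34, 88, 99, 98, 99, 98, 98, 99, 98, 98, 99, 99, 98, 99, 98, 99, 98, 99, 85, 34, 24, 33, 31, 30, 24, 24, 23]
284 [23, 23, 26, 22, 24, 31, 32, 33, 26, 51, 90, 98, 99, 99, 99, 98, 99, 98, 99, 99, 99, 99, 98, 99, 99, 99, 99, 87, 48, 26, 32, 32, 29, 23, 24, 26]
290 [22, 27, 27, 22, 24, 29, 32, 31, 28, 82, 99, 98, 99, 99, 99, 99, 98, 99, 98, 99, 99, 98, 98, 98, 99, 99, 99, 99, 77, 27, 31, 33, 28, 24, 22, 27]
```

Two readings disagree. The caliper gives about 9.4 mm, with soft pad contact on the partial overlap. Vision gives about 10.4 mm. Both are under 10.5 mm, so slot 1 gets a gentle physical trial first. Regripping the lug.

>>> servo_tool([
  [[0, 0, 0, 0, 0, 0, 0], [0, 0, 0, 0, 0, 0, 0], [0, 0, 0, -1.2, 0, 0, 0], [0, 0, 0, -1.2, 0, 0, 0], [0, 0, 0, 0, 0, 1.8, 0], [0, 0, 0, 0, 0, 1.9, 0], [0, 0, 0, 0, 0, 0, 0], [0, 0, 0, 0, 0, 0, 0.3]],
], force=60)

```text
time: 7.68
tool_pos: [595.4, 188.4, 68.3]
orientation: [1.401, 1.073, -1.401]
force: [0.1, 0.7, -0.4]
gripper_width: 29.9
```

```bash
python3 - <<'E'
from h import *
w=camera("wrist"); s=read_state()
print(s["gripper_width"],s["tool_pos"],s["force"].round(1),s["time"]); p,M=pose(); print(M.round(3))
big(w["img"],"w8.png",(128,60,388,300),3); np.save("w8.npy",w,allow_pickle=True)
E
sed 's/w5.npy/w8.npy/' meas.py > m8.py; python3 m8.py
```

```text
29.976403728817743 [595.54921238 189.08109278  68.27964171] [-0.4 -0.2  0.5] 7.725
[[-0.     0.966 -0.26 ]
 [ 0.001 -0.26  -0.966]
 [-1.    -0.    -0.   ]]
158 [248.94 269.11] 20.18 [ 55  55  55  55  79 108 107]
161 [248.72 269.37] 20.66 [ 53  55  55  60 177 232 231]
164 [248.78 269.37] 20.59 [ 53  54  53  60 166 231 232]
167 [248.81 269.38] 20.57 [ 54  54  54  61 164 231 231]
170 [248.79 269.35] 20.56 [ 25  25  25  41 157 230 231]
173 [248.86 269.34] 20.49 [ 26  25  25  39 142 230 230]
176 [248.96 269.34] 20.38 [ 26  24  24  36 130 230 230]
179 [249.13 269.16] 20.03 [ 25  25  31 111 229 229 230]
182 [249.14 268.46] 19.32 [ 25  24  30 111 229 229 229]
185 [249.15 269.06] 19.91 [ 24  24  31 110 228 228 230]
188 [249.14 269.24] 20.09 [ 24  25  26  80 191 173 148]
191 [246.86 269.17] 22.32 [26 23 26 49 90 90 93]
194 [245.67 269.5 ] 23.83 [ 24  26  24  29  83 104 104]
197 [245.44 269.82] 24.38 [ 23  23  25  34 103 105 104]
200 [244.87 270.31] 25.44 [ 25  24  24  26  55 105 105]
203 [244.57 270.59] 26.03 [ 25  22  25  26  85 105 106]
206 [244.44 271.05] 26.61 [ 23  24  25  33 104 105 106]
209 [244.17 271.45] 27.28 [ 24  25  25  55 106 106 105]
212 [243.64 271.73] 28.1 [ 24  25  26  24  89 106 105]
215 [243.44 272.18] 28.74 [ 25  23  25  34 104 106 106]
218 [243.12 272.5 ] 29.38 [ 23  26  25  60 105 106 106]
221 [242.64 272.7 ] 30.06 [ 24  24  25  24  89 105 106]
224 [242.44 273.09] 30.65 [ 23  23  22  37 104 106 106]
227 [242.08 273.2 ] 31.12 [ 23  23  22  61 104 107 106]
230 [241.64 273.2 ] 31.56 [ 24  25  24  23 114 130 132]
233 [241.73 273.19] 31.46 [ 24  24  23  23 106 143 145]
```

View pics/w8.png

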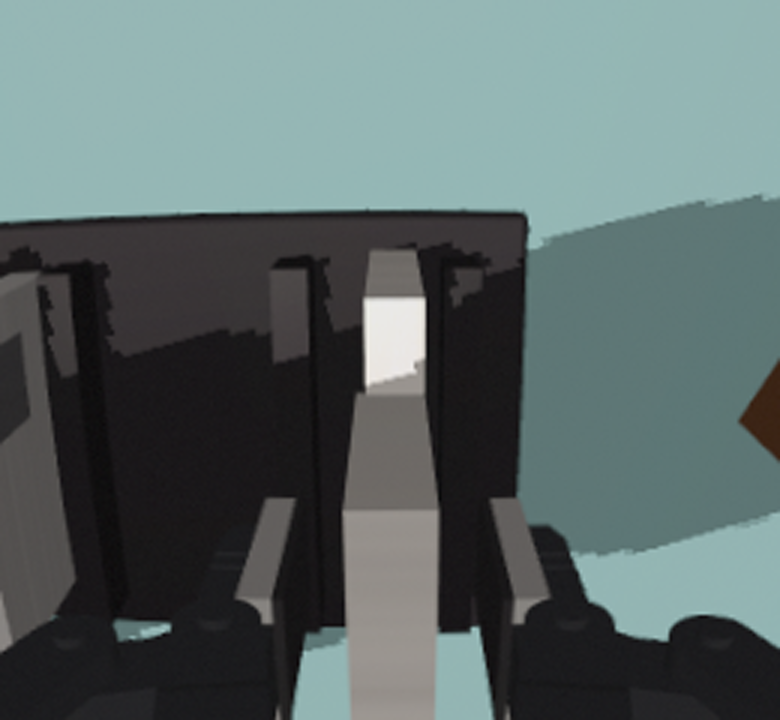

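>>> servo_tool([
  [[0, 0, 0, 0, 0, 0, 1], [0, 0, 0, 0, 0, 0, 1], [0, 0, 0, 0, 0, 0, 1], [0, 0, 0, 0, 0, 0, 1], [0, 0, 0, -1.0, 0, 0, 1], [0, 0, 0, -2.5, 0, 0, 1], [0, 0, 0, -2.5, 0, 0, 1], [0, 0, 0, 0, 0, 0, 1], [0, 0, 0, 0, 0, 0, 1]],
], force=60)

```text
time: 8.85
tool_pos: [594.8, 188.5, 127.9]
orientation: [1.399, 1.074, -1.401]
force: [-0.4, 0.2, -2.9]
gripper_width: 11.4
```

Run:
```python
from h import *
w=camera("wrist"); s=read_state()
print(s["gripper_width"],s["tool_pos"],s["force"].round(1),s["time"]); p,M=pose(); print(M.round(3))
big(w["img"],"w9.png",(128,60,388,300),3); np.save("w9.npy",w,allow_pickle=True)
plan((536,-203,130),-77.6,10,1)
```

```text
10.939539003095915 [594.46877464 188.4986211  127.51258942] [-0.  -0.2 -2.1] 8.9
[[-0.002  0.966 -0.26 ]
 [-0.001 -0.26  -0.966]
 [-1.    -0.002  0.001]]
from [594.5 188.5 127.5] step mm 39.6 deg 6.25 dtot [ -58.5 -391.5    2.5]
[[[0.109,0,0,-0.02,0.45,3.93,1],
[0.109,0,0,-0.02,0.88,3.86,1],
[0.109,0,0,-0.02,1.29,3.74,1],
[0.109,0,0,-0.02,1.69,3.58,1],
[0.109,0,0,-0.02,2.07,3.37,1],
[0.109,0,0,-0.02,2.43,3.13,1],
[0.109,0,0,-0.02,2.75,2.85,1],
[0.109,0,0,-0.02,3.05,2.53,1],
[0.109,0,0,-0.03,3.3,2.18,1],
[0.109,0,0,-0.02,3.52,1.81,1]]]
```

View pics/w9.png

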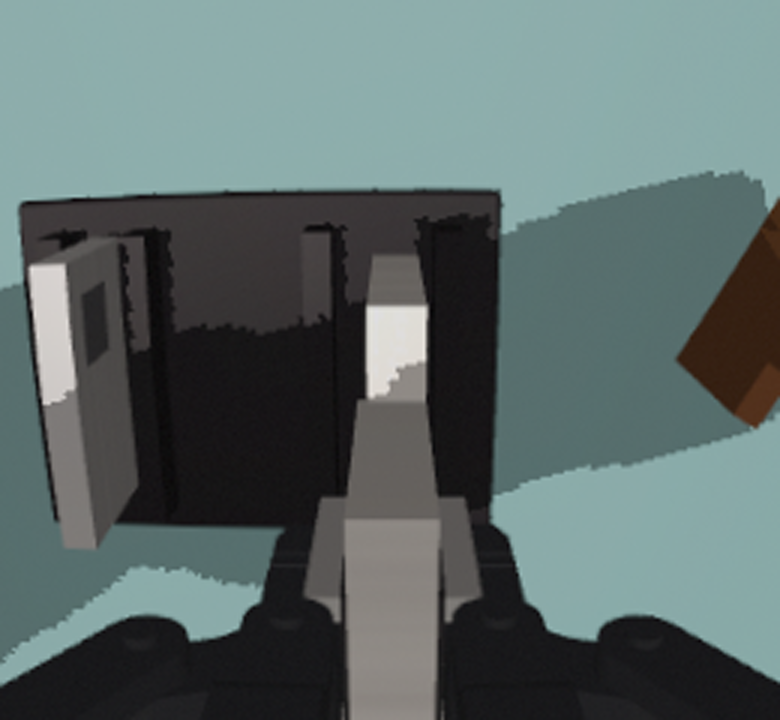

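>>> servo_tool([
  [[0.109, 0, 0, -0.02, 0.45, 3.93, 1], [0.109, 0, 0, -0.02, 0.88, 3.86, 1], [0.109, 0, 0, -0.02, 1.29, 3.74, 1], [0.109, 0, 0, -0.02, 1.69, 3.58, 1], [0.109, 0, 0, -0.02, 2.07, 3.37, 1], [0.109, 0, 0, -0.02, 2.43, 3.13, 1], [0.109, 0, 0, -0.02, 2.75, 2.85, 1], [0.109, 0, 0, -0.02, 3.05, 2.53, 1], [0.109, 0, 0, -0.03, 3.3, 2.18, 1], [0.109, 0, 0, -0.02, 3.52, 1.81, 1], [0, 0, 0, 0, 0, 0, 1], [0, 0, 0, 0, 0, 0, 1]],
])

```text
time: 10.4
tool_pos: [536.4, -202.0, 129.6]
orientation: [2.105, 0.233, -2.109]
force: [0.0, -0.6, -2.5]
gripper_width: 11.3
```

Run:
```python
from h import *
w=camera("wrist"); s=read_state()
print(s["gripper_width"],s["tool_pos"],s["force"].round(1),s["time"],s["qpos"].round(2)); p,M=pose(); print(M.round(3))
big(w["img"],"w10.png",None,1.5); np.save("w10.npy",w,allow_pickle=True)
print([(d["extent"],d["score"]) for n in ("slot1","gauge") for d in find_in(n,w)])
big(w["img"],"w10b.png",(100,60,360,250),3)
```

```text
11.180412100935314 [ 536.7673816  -201.29616328  129.69233991] [ 0.7  0.6 -2.2] 10.45 [-0.17  0.64  0.66  2.05 -0.63  0.66 -0.45]
[[-0.002  0.218 -0.976]
 [ 0.002 -0.976 -0.218]
 [-1.    -0.002  0.001]]
[([60.3, 131.0, 277.4, 237.2], 0.69), ([57.9, 130.8, 277.8, 239.2], 0.95)]
```

View pics/w10.png

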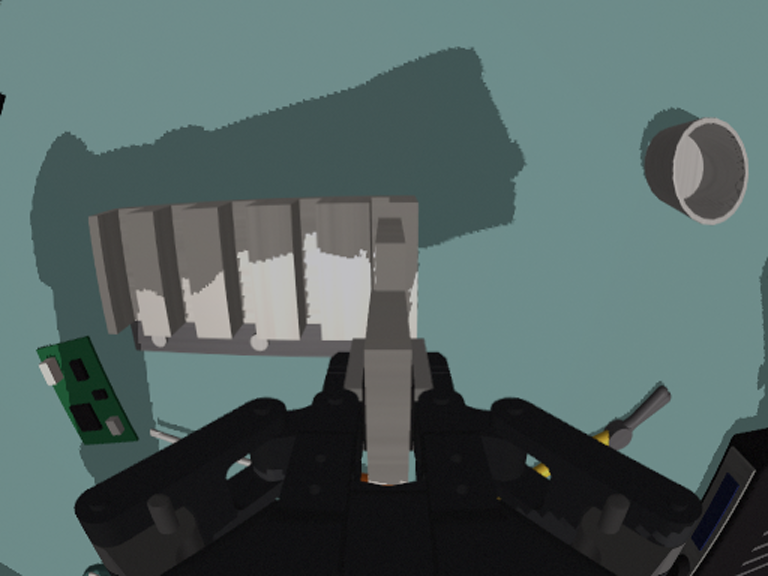

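View pics/w10b.png

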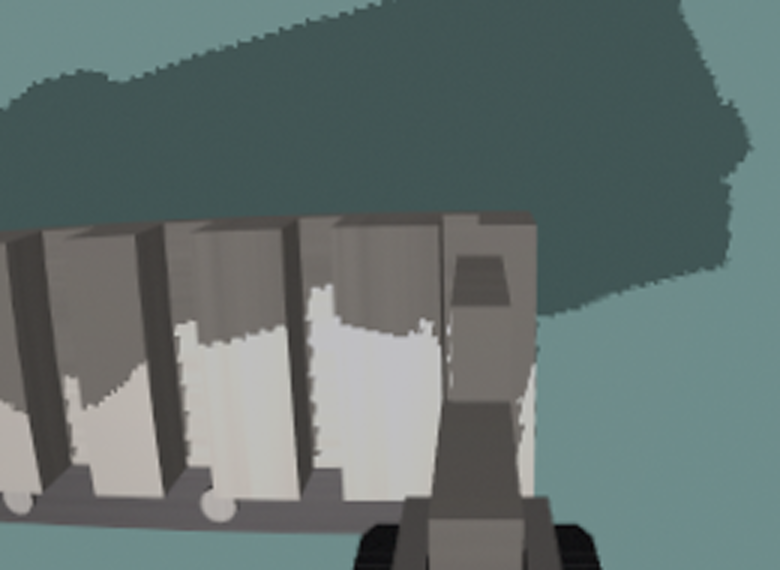

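Run:
```python
from h import *
w=np.load("w10.npy",allow_pickle=True).item(); im=w["img"]
c=im[126:200,186:286]; c=np.clip(c.astype(float)*1.5-40,0,255).astype(np.uint8)
cv2.imwrite("pics/w10c.png",cv2.resize(c,None,fx=8,fy=8,interpolation=cv2.INTER_NEAREST))
```

```text
(no output)
```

View pics/w10c.png

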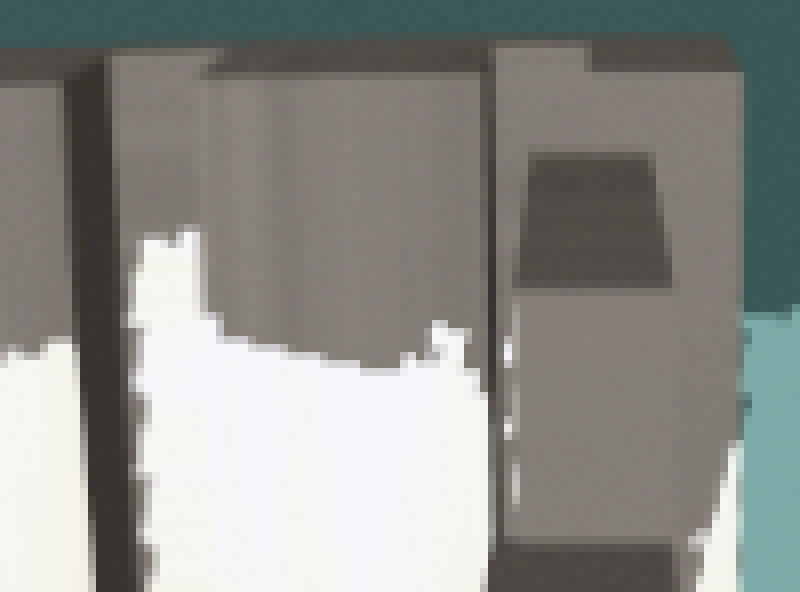

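```bash
cat > gfit.py <<'E'
from h import *
from scipy.optimize import least_squares
def gfit(w,pts,p0=(526,-129,12.2)):
    P=np.array([q[0] for q in pts],float); U=np.array([q[1] for q in pts],float)
    def W(p):
        a=np.radians(p[2]); Rz=np.array([[np.cos(a),-np.sin(a),0],[np.sin(a),np.cos(a),0],[0,0,1]])
        return P@Rz.T+[p[0],p[1],0]
    r=least_squares(lambda p:(projw(w,W(p))-U).ravel(),p0,loss="soft_l1",f_scale=.5)
    print("gauge",r.x.round(2)); print((projw(w,W(r.x))-U).round(1).tolist()); return r.x
def pfit(w,pts,p0,t0=10.4):
    # pts: (x,side,z,(u,v)); side 0 = ref face, 1 = other
    def W(p):
        a=np.radians(p[2]); X=np.array([np.cos(a),np.sin(a),0]);Y=np.array([-np.sin(a),np.cos(a),0])
        return np.array([[p[0],p[1],p[4]]+x*X+(s if s not in (0,1) else -6+s*p[3])*Y+np.array([0,0,z]) for x,s,z,_ in pts])
    U=np.array([q[3] for q in pts],float)
    r=least_squares(lambda p:np.r_[(projw(w,W(p))-U).ravel(),(p[4]-p0[3])*.3],[*p0[:3],t0,p0[3]],loss="soft_l1",f_scale=.5)
    print("plate",r.x.round(2)); print((projw(w,W(r.x))-U).round(1).tolist()); return r.x
E
cat > g10.py <<'E'
from gfit import *
w=np.load("w10.npy",allow_pickle=True).item()
e=lambda u,v:(186+u/8-.5,126+v/8-.5); b=lambda u,v:(100+u/3-.5,60+v/3-.5)
pts=[((40,-80,35),e(585,71)),((40,-69.5,35),e(484,75)),((40,-40,35),e(205,76)),((40,-26.5,35),e(65,82)),
((40,0,35),b(196,230)),((40,16.5,35),b(136,234)),((-40,0,35),b(211,498)),((-40,16.5,35),b(164,495)),((-40,-40,35),b(343,500)),((-40,-26.5,35),b(300,498))]
G=gfit(w,pts)
pp=[(40,0,55,e(672,288)),(40,1,55,e(515,288)),(40,0,0,e(653,153)),(40,1,0,e(528,153)),(23,-6,55,e(673,545)),(23,6,55,e(490,545)),(23,0,55,e(673,545)),]
P=pfit(w,pp,(536.7,-201.3,12.4,68.5))
a=np.radians(G[2]); d=P[:2]-G[:2]; gx=d@[np.cos(a),np.sin(a)]; gy=d@[-np.sin(a),np.cos(a)]
print("plate in gauge frame",gx,gy,"yaw diff",P[2]-G[2], "needed gy for slot1 centred", -80+5.25+6-P[3]/2)
E
python3 g10.py
```

```text
gauge [ 523.52 -123.63   12.51]
[[0.8, 0.3], [0.3, -0.1], [-1.2, 0.2], [0.0, -0.2], [-1.9, 0.3], [-0.0, -0.3], [1.0, -0.4], [-0.2, 0.1], [0.3, -0.2], [-0.3, 0.2]]
plate [ 538.3  -201.69   12.82   10.27   69.52]
[[0.2, 0.2], [-0.3, 0.3], [-0.2, -0.1], [0.6, 0.0], [-0.0, -0.2], [-0.0, -0.1], [-0.0, -0.2]]
plate in gauge frame -2.484863345474162 -79.41391812742441 yaw diff 0.3036207365318937 needed gy for slot1 centred -73.88715278286547
```

>>> servo_tool([
  [[0, 0, 0, 1.4, -0.3, -0.13, 1], [0, 0, 0, 1.4, -0.3, -0.12, 1], [0, 0, 0, 0, 0, 0, 1], [0, 0, 0, 0, 0, 0, 1]],
])

```text
time: 11.05
tool_pos: [538.1, -196.5, 102.4]
orientation: [2.106, 0.23, -2.107]
force: [-0.5, 0.1, -2.0]
gripper_width: 11.6
```

Run:
```python
from h import *
w=camera("wrist"); s=read_state()
print(s["gripper_width"],s["tool_pos"],s["force"].round(1),s["time"]); p,M=pose(); print(M.round(3))
np.save("w11.npy",w,allow_pickle=True)
im=w["img"]; big(im,"w11b.png",(100,60,360,250),3)
c=im[120:214,200:300]; c=np.clip(c.astype(float)*1.5-40,0,255).astype(np.uint8)
cv2.imwrite("pics/w11c.png",cv2.resize(c,None,fx=6,fy=6,interpolation=cv2.INTER_NEAREST))
```

```text
10.950450856073386 [ 538.32556181 -196.74316167  102.7347368 ] [ 0.5 -0.4 -1.8] 11.1
[[ 0.     0.216 -0.976]
 [-0.    -0.976 -0.216]
 [-1.     0.001 -0.   ]]
```

View pics/w11b.png

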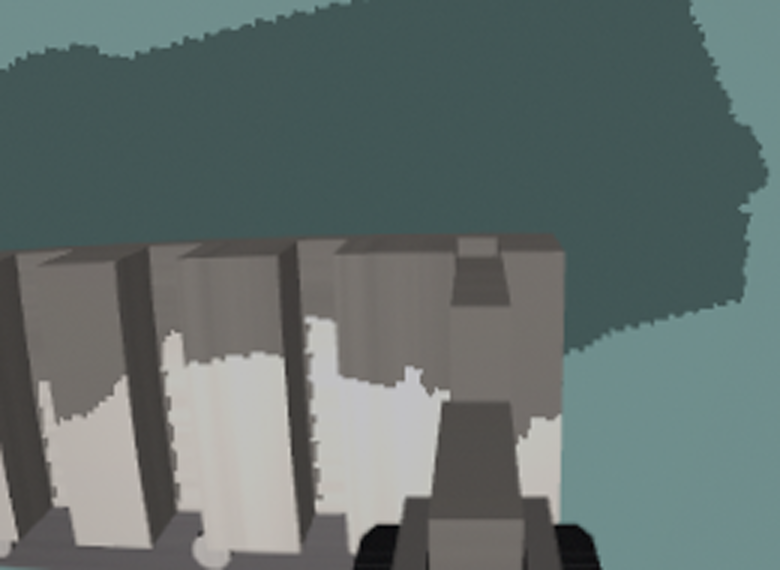

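View pics/w11c.png

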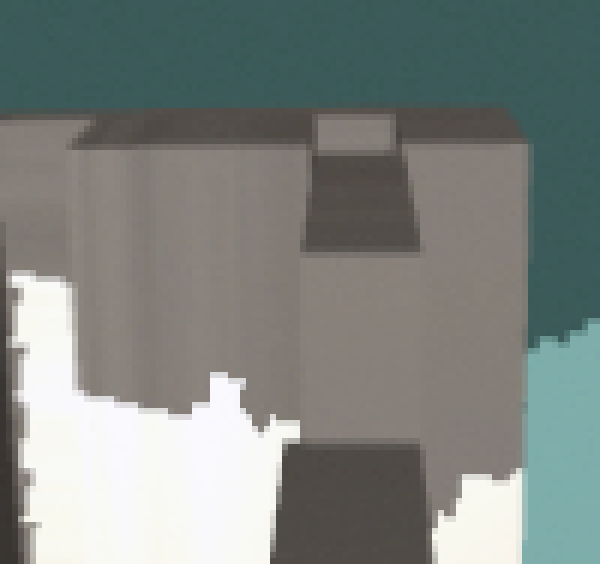

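Run:
```python
from h import *
w=np.load("w11.npy",allow_pickle=True).item(); g=w["img"].astype(float).mean(2)
for r in range(137,166): print(r,g[r,246:276].astype(int).tolist())
```

```text
137 [79, 79, 79, 79, 80, 80, 80, 79, 79, 80, 78, 79, 80, 80, 78, 79, 79, 78, 79, 79, 79, 79, 79, 78, 79, 79, 79, 78, 78, 79]
138 [78, 78, 79, 77, 78, 78, 80, 82, 82, 82, 82, 83, 82, 81, 82, 82, 81, 81, 82, 81, 77, 77, 78, 77, 77, 78, 78, 77, 77, 78]
139 [78, 77, 77, 76, 77, 77, 88, 99, 100, 100, 100, 100, 100, 100, 100, 99, 99, 99, 98, 92, 76, 76, 76, 78, 77, 77, 77, 76, 77, 77]
140 [77, 77, 76, 76, 76, 76, 90, 111, 111, 110, 111, 110, 110, 110, 110, 111, 110, 110, 109, 97, 78, 79, 78, 78, 78, 78, 78, 79, 78, 78]
141 [77, 76, 76, 76, 76, 76, 89, 110, 111, 110, 110, 110, 110, 109, 109, 110, 110, 110, 109, 97, 75, 79, 78, 78, 79, 79, 78, 78, 79, 79]
142 [76, 76, 76, 76, 76, 77, 87, 111, 111, 111, 111, 111, 111, 111, 111, 111, 112, 111, 111, 98, 72, 79, 78, 79, 78, 79, 78, 78, 78, 79]
143 [81, 81, 80, 81, 82, 78, 87, 112, 112, 111, 112, 112, 111, 112, 112, 111, 112, 112, 111, 99, 76, 88, 87, 87, 87, 87, 87, 87, 88, 88]
144 [99, 98, 97, 99, 99, 86, 90, 110, 109, 109, 109, 110, 110, 109, 110, 110, 109, 110, 106, 97, 84, 104, 107, 106, 107, 106, 106, 106, 106, 106]
145 [109, 109, 108, 108,
[... 2224 characters left out ...]
4, 84, 83, 83, 84, 84, 83, 84, 84, 83, 83, 84, 86, 104, 111, 111, 111, 112, 111]
162 [109, 109, 108, 109, 105, 103, 103, 103, 102, 104, 103, 103, 104, 103, 104, 103, 103, 103, 103, 103, 103, 103, 103, 103, 108, 111, 111, 111, 111, 112]
163 [109, 108, 108, 108, 112, 113, 112, 112, 112, 113, 112, 113, 113, 113, 112, 112, 112, 112, 112, 113, 113, 113, 113, 113, 112, 111, 111, 111, 111, 111]
164 [109, 109, 108, 109, 112, 113, 113, 112, 113, 113, 112, 113, 113, 113, 112, 112, 112, 113, 112, 112, 112, 112, 112, 113, 111, 111, 111, 111, 112, 111]
165 [109, 109, 108, 108, 112, 113, 113, 113, 112, 112, 113, 112, 113, 112, 112, 112, 113, 113, 112, 113, 113, 112, 113, 113, 111, 110, 111, 111, 111, 111]
```

```bash
cat >> h.py <<'E'
def rayw(c,uv,z):
    Rm=R.from_rotvec(np.ravel(c["rvec"])); o=-Rm.inv().apply(np.ravel(c["tvec"]))
    d=np.array([uv[0]-c["cx"],uv[1]-c["cy"]]); r=np.hypot(*d); th=r/f(c)
    v=Rm.inv().apply(np.r_[np.sin(th)*d/max(r,1e-9),np.cos(th)]); return o+v*(z-o[2])/v[2]
E
python3 - <<'E'
from h import *
w=np.load("w11.npy",allow_pickle=True).item(); g=w["img"].astype(float).mean(2)
im=w["img"][130:250,180:300]; cv2.imwrite("pics/w11d.png",cv2.resize(np.clip(im*1.4-30.,0,255).astype(np.uint8),None,fx=5,fy=5,interpolation=cv2.INTER_NEAREST))
for r in (150,170,190,210,225): print(r,g[r,278:294].astype(int).tolist())
E
```

```text
150 [112, 111, 111, 111, 111, 110, 112, 112, 111, 107, 90, 79, 79, 80, 79, 79]
170 [111, 110, 111, 111, 110, 111, 111, 111, 110, 107, 79, 79, 80, 80, 80, 78]
190 [109, 110, 110, 110, 110, 110, 110, 110, 112, 123, 131, 131, 131, 131, 131, 131]
210 [190, 189, 189, 189, 189, 189, 189, 189, 182, 134, 131, 131, 131, 131, 130, 130]
225 [139, 138, 137, 137, 153, 187, 187, 183, 165, 131, 131, 131, 131, 131, 130, 131]
```

View pics/w11d.png

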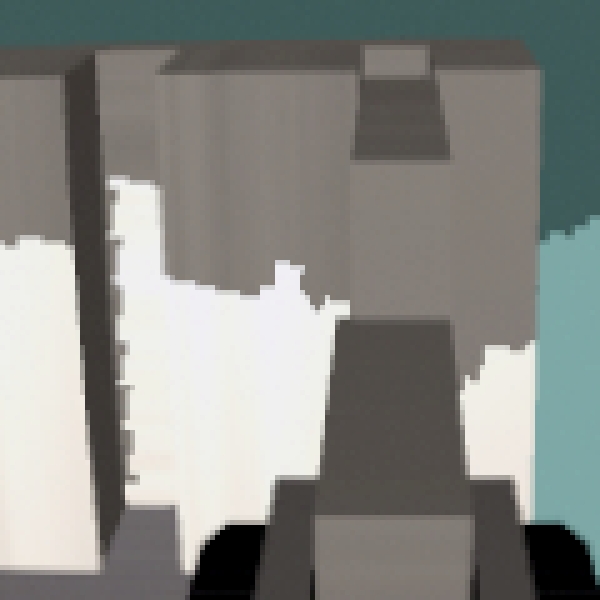

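Run:
```python
from h import *
w=np.load("w11.npy",allow_pickle=True).item()
def ang(a,b,z=35):
    A,B=rayw(w,a,z),rayw(w,b,z); d=A-B; return round(float(np.degrees(np.arctan2(d[1],d[0]))),2),round(float(np.linalg.norm(d)),1)
o=-.5
L={"block-y":[(288.3+o,150),(286.6+o,225)],"s2+y":[(193+o,144.5),(200.6+o,243.5)],"s2-y":[(212+o,144),(216.6+o,243.5)]}
for k,(a,b) in L.items(): print(k,ang(a,b))
# plate: shoulder right edge x 23..40 at z=97, end bottom corners z=42
print("plate shoulder", ang((270.2+o,161.5),(270.2+o,193),97))
a=np.radians(12.48); gy=np.array([-np.sin(a),np.cos(a)])
for n,uv,z in [("slot -y",(267.0+o,144.3),35),("slot +y",(251.6+o,144.3),35),("slot2 -y",(212+o,144),35),("slot2 +y",(193+o,144.5),35),("block-y",(288.3+o,145),35),("plate ref bot",(267.5+o,145.3),42),("plate oth bot",(252.4+o,145.3),42),("ref top",(270.15+o,161.3),97),("oth top",(250.2+o,161.3),97)]:
    P=rayw(w,uv,z); print(n,P.round(1),"gy",(P[:2]@gy).round(2))
```

```text
block-y (12.85, 58.8)
s2+y (12.94, 80.1)
s2-y (12.29, 79.9)
plate shoulder (13.05, 16.9)
slot -y [ 579.4 -193.4   35. ] gy -314.04
slot +y [ 577.  -182.7   35. ] gy -303.05
slot2 -y [ 571.3 -154.7   35. ] gy -274.52
slot2 +y [ 568.2 -141.    35. ] gy -260.46
block-y [ 582.3 -208.4   35. ] gy -329.31
plate ref bot [ 579.8 -193.5   42. ] gy -314.2
plate oth bot [ 577.6 -183.3   42. ] gy -303.77
ref top [ 580.4 -193.2   97. ] gy -314.03
oth top [ 578.2 -183.2   97. ] gy -303.86
```

Slot 1's width and the plate's bottom edge look nearly equal here: slot at px 251.6–267.0, plate bottom at px 252.4–267.5. I'll try slot 1 gently, stepping down and watching the force.

>>> servo_tool([
  [[0, 0, 0, 0.3, -0.03, 0, 1], [0, 0, 0, 0.3, 0, 0, 1], [0, 0, 0, 0.2, 0, 0, 1], [0, 0, 0, 0.1, 0, 0, 1], [0, 0, 0, 0, 0, 0, 1]],
])

```text
time: 11.72
tool_pos: [538.3, -196.3, 93.6]
orientation: [2.106, 0.23, -2.106]
force: [0.3, -0.3, -1.3]
gripper_width: 11.2
```

```bash
cat > look.py <<'E'
import sys
from h import *
n=sys.argv[1]
w=camera("wrist"); s=read_state()
print(round(float(s["gripper_width"]),2),s["tool_pos"].round(2),"F",s["force"].round(1),"M",s["moment"].round(2),s["time"]); p,M=pose(); print(M.round(3).tolist())
np.save(n+".npy",w,allow_pickle=True)
im=w["img"][120:245,180:300]; cv2.imwrite(f"pics/{n}.png",cv2.resize(np.clip(im*1.4-30.,0,255).astype(np.uint8),None,fx=4.5,fy=4.5,interpolation=cv2.INTER_CUBIC))
E
python3 look.py w12
```

```text
11.13 [ 538.32 -196.22   93.62] F [ 0.2 -0.1 -2.3] M [-0.12 -0.07  0.12] 11.775
[[0.0, 0.216, -0.976], [-0.0, -0.976, -0.216], [-1.0, 0.0, -0.0]]
```

View pics/w12.png

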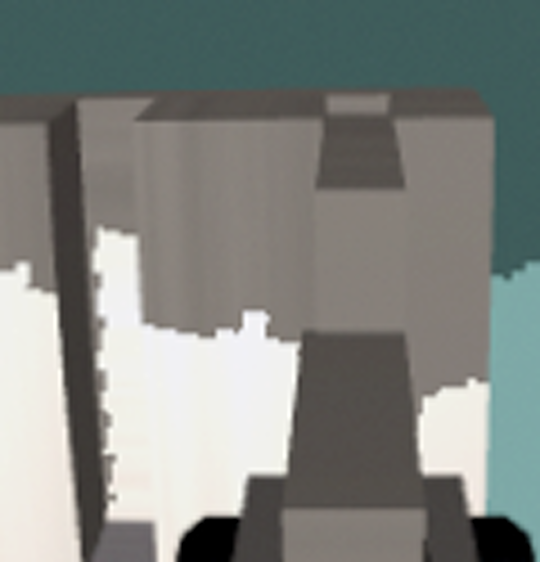

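>>> servo_tool([
  [[0, 0, 0, 0.2, 0, 0, 1], [0, 0, 0, 0.2, 0, 0, 1], [0, 0, 0, 0.1, 0, 0, 1], [0, 0, 0, 0, 0, 0, 1]],
])

```text
time: 12.28
tool_pos: [538.3, -196.2, 88.5]
orientation: [2.106, 0.23, -2.106]
force: [0.7, 0.5, -1.8]
gripper_width: 11.2
```

```bash
python3 look.py w13
```

```text
11.34 [ 538.26 -196.24   88.53] F [ 0.1 -1.1 -1.3] M [-0.18 -0.21  0.13] 12.325
[[0.0, 0.216, -0.976], [-0.0, -0.976, -0.216], [-1.0, 0.0, -0.0]]
```

View pics/w13.png

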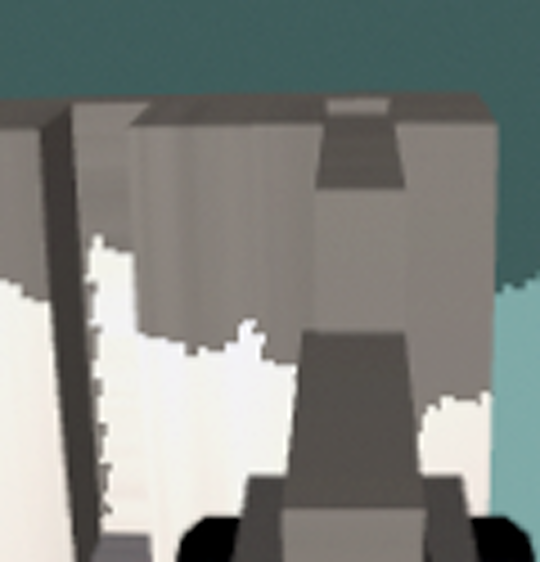

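The plate is already about 7 mm into slot 1 with no resistance. Continuing down slowly.

>>> servo_tool([
  [[0, 0, 0, 0.3, 0, 0, 1], [0, 0, 0, 0.3, 0, 0, 1], [0, 0, 0, 0.3, 0, 0, 1], [0, 0, 0, 0.2, 0, 0, 1], [0, 0, 0, 0, 0, 0, 1]],
])

```text
time: 12.95
tool_pos: [538.1, -196.2, 77.3]
orientation: [2.106, 0.23, -2.106]
force: [0.4, -0.7, -3.2]
gripper_width: 11.5
```

```bash
python3 look.py w14
```

```text
11.27 [ 538.15 -196.21   77.29] F [ 1.8 -1.8 -4.2] M [-0.26 -0.26  0.19] 13.0
[[-0.0, 0.216, -0.976], [-0.0, -0.976, -0.216], [-1.0, 0.0, 0.0]]
```

View pics/w14.png

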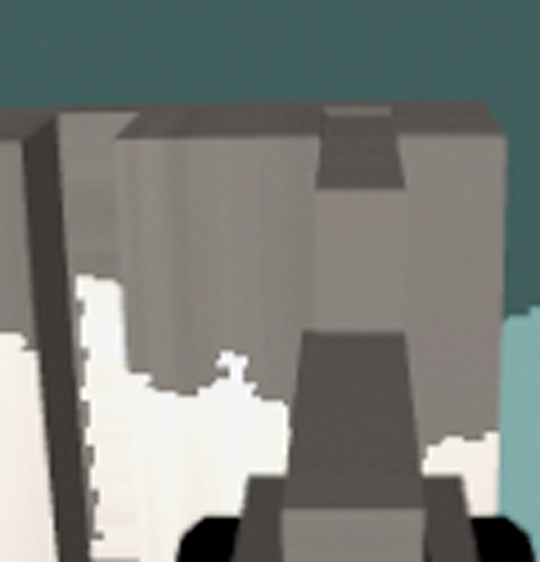

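>>> servo_tool([
  [[0, 0, 0, 0.2, 0, 0, 1], [0, 0, 0, 0.2, 0, 0, 1], [0, 0, 0, 0.15, 0, 0, 1], [0, 0, 0, 0.1, 0, 0, 1], [0, 0, 0, 0, 0, 0, 1]],
])

```text
time: 13.62
tool_pos: [538.2, -196.2, 71.0]
orientation: [2.106, 0.23, -2.106]
force: [1.2, -0.1, -1.1]
gripper_width: 11.1
```

```bash
python3 look.py w15
```

```text
11.23 [ 538.19 -196.21   71.05] F [ 0.6 -0.5 -0.8] M [-0.27 -0.19  0.24] 13.675
[[0.0, 0.216, -0.976], [-0.0, -0.976, -0.216], [-1.0, 0.0, -0.0]]
```

View pics/w15.png

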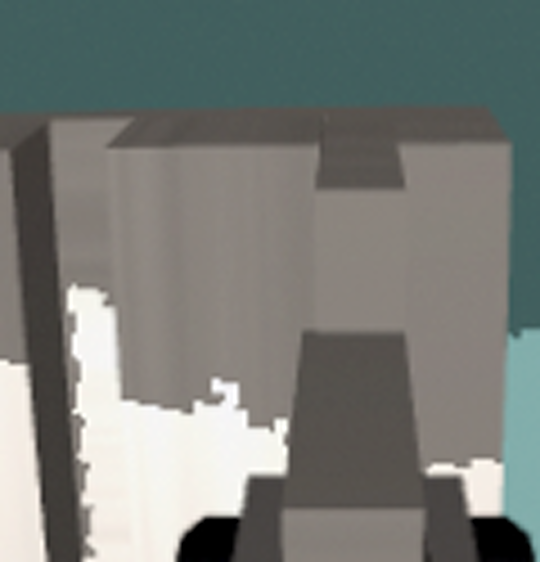

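>>> servo_tool([
  [[0, 0, 0, 0.07, 0, 0, 1], [0, 0, 0, 0.05, 0, 0, 1], [0, 0, 0, 0, 0, 0, 1]],
])

```text
time: 14.05
tool_pos: [538.2, -196.2, 70.4]
orientation: [2.107, 0.23, -2.106]
force: [-0.8, -1.0, 4.5]
gripper_width: 11.6
```

```bash
python3 look.py w16
python3 - <<'E'
from h import *
c=camera("scene"); big(c["img"],"sc16.png",(150,150,300,280),5)
E
```

```text
11.05 [ 538.18 -196.22   70.35] F [-1.5 -1.3  5.9] M [-0.09  0.06  0.27] 14.1
[[0.0, 0.216, -0.976], [0.0, -0.976, -0.216], [-1.0, -0.0, -0.0]]
```

View pics/sc16.png

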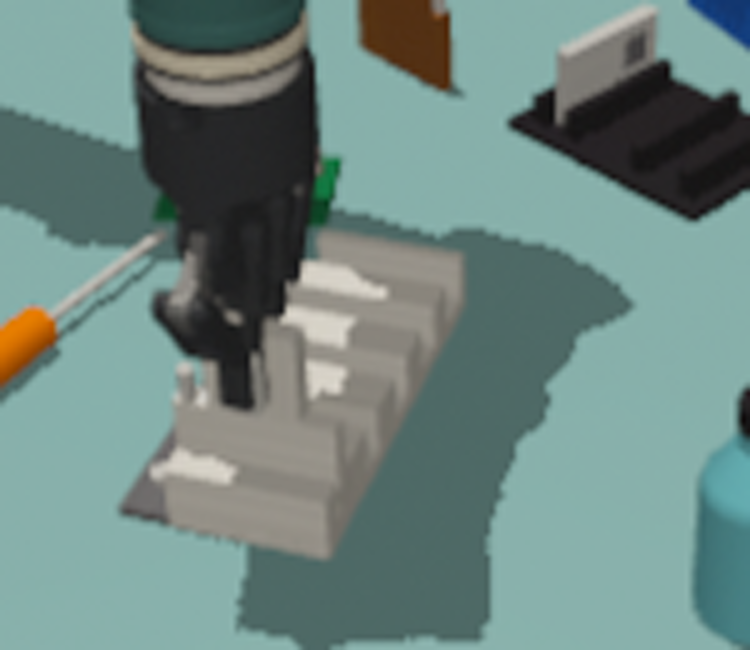

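Home: contact at TCP z 70.4, which matches the expected 70.3 for a plate bottom at 10 mm. The pin is on the foot-strip side at crop (185,375). Releasing and backing off straight up.

>>> servo_tool([
  [[0, 0, 0, 0, 0, 0, 0.4], [0, 0, 0, 0, 0, 0, 0], [0, 0, 0, 0, 0, 0, -0.2], [0, 0, 0, 0, 0, 0, -0.2], [0, 0, 0, -1.5, 0, 0, -0.2], [0, 0, 0, -3, 0, 0, -0.2], [0, 0, 0, -4, 0, 0, -0.2], [0, 0, 0, -4, 0, 0, -0.2], [0, 0, 0, 0, 0, 0, -0.2], [0, 0, 0, 0, 0, 0, -0.2]],
])

```text
time: 15.4
tool_pos: [537.8, -195.7, 195.1]
orientation: [2.107, 0.231, -2.106]
force: [-0.2, 0.5, -0.2]
gripper_width: 50.8
```

```bash
python3 look.py w17
python3 - <<'E'
from h import *
c=camera("scene"); big(c["img"],"sc17.png",(150,150,300,280),5); big(c["img"],"sc17full.png",None,1.5)
w=camera("wrist"); big(w["img"],"w17b.png",None,1.5)
E
```

```text
51.09 [ 537.5  -195.5   194.46] F [ 0.5  0.  -0.4] M [-0.   -0.05 -0.04] 15.45
[[-0.001, 0.216, -0.976], [0.001, -0.976, -0.216], [-1.0, -0.001, 0.001]]
```

View pics/sc17.png

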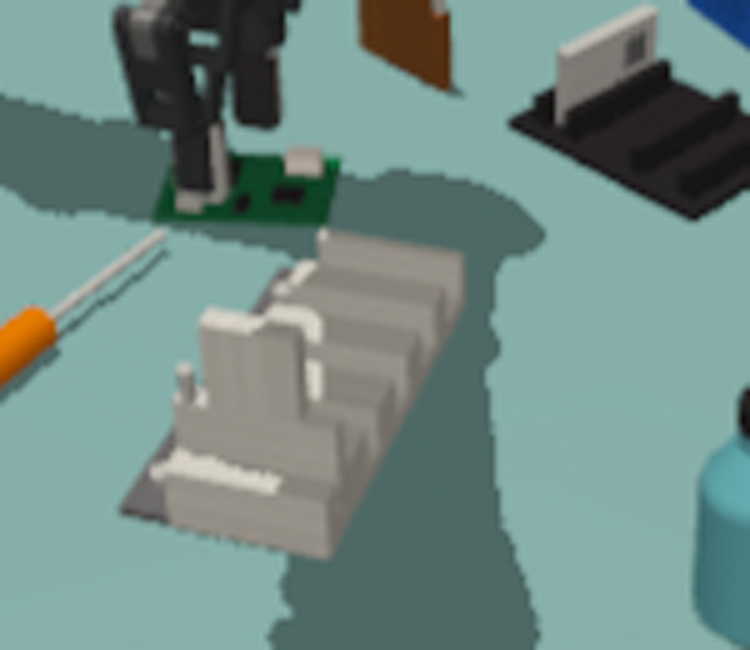

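View pics/w17b.png

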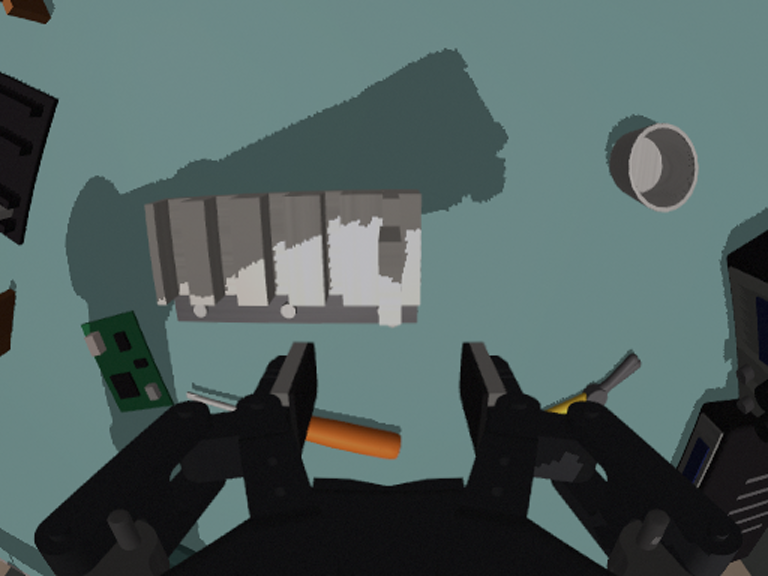

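View pics/sc17full.png

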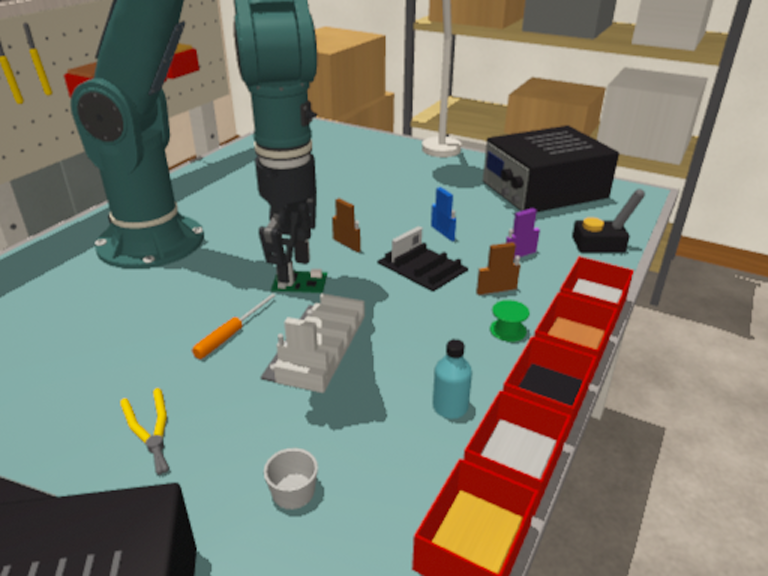

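Run:
```python
from h import *
w=np.load("w17.npy",allow_pickle=True).item(); im=w["img"].copy(); 
a=np.radians(12.6); X=np.array([np.cos(a),np.sin(a),0]);Y=np.array([-np.sin(a),np.cos(a),0])
O=np.array([538.3,-196.2,10.])
def draw(img,c,pr,s):
    img=cv2.resize(img,None,fx=s,fy=s,interpolation=cv2.INTER_CUBIC)
    for x0,x1,z0,z1,y0,y1 in [(-23,23,55,102,-6,6),(-40,40,25,55,-6,4.2)]:
        for z in (z0,z1):
            q=[(x0,y0),(x1,y0),(x1,y1),(x0,y1)]; P=pr(c,np.array([O+x*X+y*Y+[0,0,z] for x,y in q]))
            cv2.polylines(img,[np.round((P+.5)*s).astype(np.int32)],True,(0,0,255) if z==z1 else (255,0,0),1)
    return img
cv2.imwrite("pics/ov_w.png",draw(im,w,projw,5)[550:1150,1000:1600])
c=camera("scene"); cv2.imwrite("pics/ov_s.png",draw(c["img"].copy(),c,proj,6)[1150:1600,950:1450])
```

```text
(no output)
```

View pics/ov_w.png

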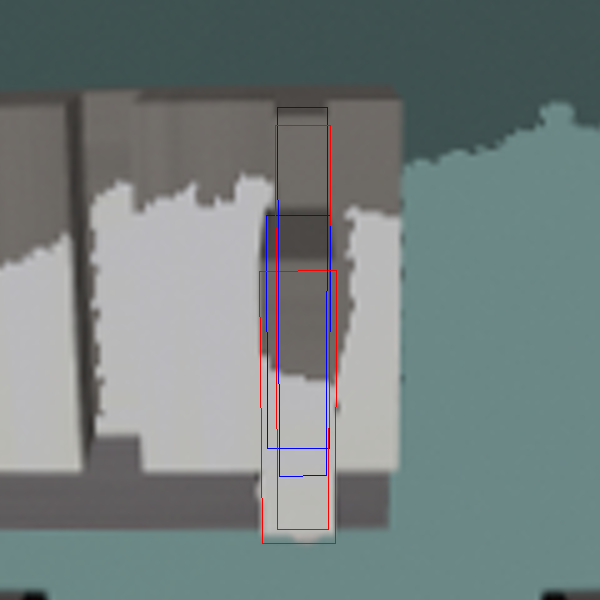

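View pics/ov_s.png

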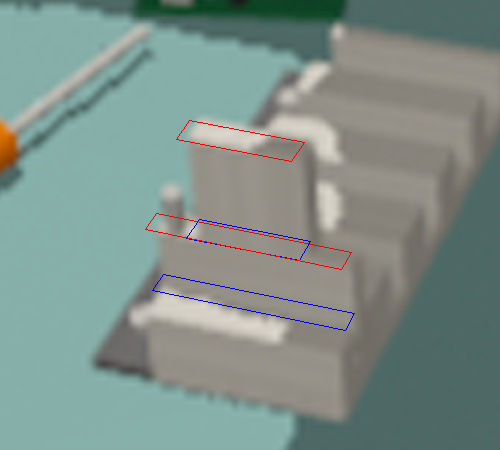

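The model of the plate at home height matches both views to within 2 mm of calibration. The plate is upright in slot 1, its pin is on the foot-strip side, and the gripper is clear. Handing in.

```bash
python3 -c "
from cell import *
print(sign_off()); s=read_state(); print(s['time'])"
```

```text
the job is handed in; nothing more can be done
None
the job is handed in; nothing more can be done
```

I lifted the aluminium plate by its lug out of the black stand and lowered it into slot 1 (10.5 mm), the narrowest. I left it there with its pin end on the foot-strip side, released it, and handed in at about 15.5 s. No verdict was reported.

- **Fit:** it went down without resistance. The wrist force stayed under about 5 N the whole way, and contact with the floor was about 6 N.
- **Home:** contact came at a tool height of 70.4 mm, against 70.3 mm expected for a plate resting on the slot floor.
- **Final pictures:** the plate stands upright and home, the gripper is clear, and the other things look unmoved. The model overlay was about 2 mm off sideways, which is within the camera calibration.
- **Disagreement:** my thickness readings did not agree. Pinching the plate body in the jaws gave about 9.4 mm, while the pictures gave 10.0 to 10.4 mm. Both were under 10.5 mm, and the free entry into slot 1 settled it.

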